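# Lock the depth block and set the stops of the depth rods

### The job

Knock both orange locking pins of the depth block fully down with brisk taps of the held mallet. Then, in the order blue, green, red, take each depth rod that is there, lower it into the bore of its own colour until it bottoms out with its brass stop collar pushed up by the block's face, hold it on the bottom for two seconds, and hang it back upright in any hole of the yellow rack with its stop left as set. Finish with the mallet standing on its head on the blue mat; touch the pins with nothing but the mallet and leave the bottle, jar and carton alone.

Things in the scene. Friction and masses are not known exactly. Their poses are not given: they have to be found in the camera images.
- block: Fixed depth block: aluminium, 190 x 70 mm (long side along its own x) on a grey 210 x 90 x 15 mm foot; its flat top face is 85 mm above the counter. Origin at the centre of the underside, z up. Along its x axis lie: orange pin at x -78, blue bore at -40, green bore at 0, red bore at +40, orange pin at +78 mm.
- rack: Fixed yellow rack, 75 x 250 mm (long side along its own y), top of its 10 mm thick upper plate 115 mm above the counter, open below. Three 42 mm round holes through the plate at y -78, 0, +78 mm; a depth rod hangs in a hole by its flange, tip 15 mm and top of its grip 171 mm above the counter (mind these when carrying another rod across). Origin at the centre of the underside.
- mat: Flat dark blue mat, 150 x 150 mm, on the counter (no height to speak of): the mallet's parking place. Origin at its centre.
- mallet_grip (a point): Mallet, 420 g, standing on one end of its head with the handle level. Head: upright black cylinder 60 mm in diameter, 56 mm high, white ends. Handle: square wooden bar 22 x 22 mm whose axis is 32 mm above the head's lower end, reaching out to 160 mm from the head's axis along the mallet's own -x. This point is on the handle's axis 55 mm from the head's axis (the place to grip, fingers closing across the handle); the mallet's z is the head's axis, up.
- mallet_face (a point): Centre of the lower (striking) face of the mallet's head; from mallet_grip it is +55 mm along the mallet's x and -32 mm in its z. The mallet balances within 20 mm of the head's axis.
- pin_near (a joint): Travel of the sprung orange locking pin at the block's -x end: 0 = up, grows as it goes down, 0.012 m = home. It needs about 6 to 9 N and stays where it is driven to. Head 24 mm in diameter; its top is 20 mm above the block's face when up and 8 mm above it when home. Not to be touched by fingers or rods.
- pin_far (a joint): The same for the orange pin at the block's +x end.
- pin_near_top (a point): Centre of the top of the near pin's head (moves with it).
- pin_far_top (a point): Centre of the top of the far pin's head (moves with it).
- rod_blue_grip (a point): Blue-handled depth rod, about 160 g, upright with own z up; None when absent. Point at the middle of its square grip, 26 x 26 mm (sides along its own x and y) and 50 mm high (25 mm up and down from here), above a 54 mm round flange 6 mm thick, whose underside is 31 mm below this point. Below the flange: a centring boss tapering from 36 to 20 mm across, 12 mm high, then the steel rod, 12 mm in diameter; tip 131 mm below this point.
- rod_blue_tip (a point): The flat lower end of the blue rod, on its axis.
- stop_blue (a joint): Brass stop collar (30 mm across, 12 mm high) sliding stiffly (about 3 N) on the blue rod; it stays where it is pushed. 0 = underside 20 mm above the rod's tip, grows upwards away from the tip, limit 0.055; starts at 0 to 0.012. When the rod goes down a bore, the block's face stops the collar and pushes it up the rod; with the rod on the floor of the blue bore it reads 0.025. None when the rod is absent.
- bore_blue (a point): Centre of the mouth, at the block's top face, of the blind bore marked blue: 16 mm across, 45 mm deep, flat floor.
- rod_green_grip (a point): Green-handled depth rod, about 160 g, upright with own z up; None when absent. Point at the middle of its square grip, 26 x 26 mm (sides along its own x and y) and 50 mm high (25 mm up and down from here), above a 54 mm round flange 6 mm thick, whose underside is 31 mm below this point. Below the flange: a centring boss tapering from 36 to 20 mm across, 12 mm high, then the steel rod, 12 mm in diameter; tip 131 mm below this point.
- rod_green_tip (a point): The flat lower end of the green rod, on its axis.
- stop_green (a joint): Brass stop collar (30 mm across, 12 mm high) sliding stiffly (about 3 N) on the green rod; it stays where it is pushed. 0 = underside 20 mm above the rod's tip, grows upwards away from the tip, limit 0.055; starts at 0 to 0.012. When the rod goes down a bore, the block's face stops the collar and pushes it up the rod; with the rod on the floor of the green bore it reads 0.035. None when the rod is absent.
- bore_green (a point): Centre of the mouth, at the block's top face, of the blind bore marked green: 16 mm across, 55 mm deep, flat floor.
- rod_red_grip (a point): Red-handled depth rod, about 160 g, upright with own z up; None when absent. Point at the middle of its square grip, 26 x 26 mm (sides along its own x and y) and 50 mm high (25 mm up and down from here), above a 54 mm round flange 6 mm thick, whose underside is 31 mm below this point. Below the flange: a centring boss tapering from 36 to 20 mm across, 12 mm high, then the steel rod, 12 mm in diameter; tip 131 mm below this point.
- rod_red_tip (a point): The flat lower end of the red rod, on its axis.
- stop_red (a joint): Brass stop collar (30 mm across, 12 mm high) sliding stiffly (about 3 N) on the red rod; it stays where it is pushed. 0 = underside 20 mm above the rod's tip, grows upwards away from the tip, limit 0.055; starts at 0 to 0.012. When the rod goes down a bore, the block's face stops the collar and pushes it up the rod; with the rod on the floor of the red bore it reads 0.045. None when the rod is absent.
- bore_red (a point): Centre of the mouth, at the block's top face, of the blind bore marked red: 16 mm across, 65 mm deep, flat floor.
- bottle: White plastic bottle, 60 mm across, 150 mm high, red cap, beyond the work; leave it alone. Origin at the centre of its underside.
- jar: White jar, 64 mm across, 85 mm high, beyond the work; leave it alone. Origin at the centre of its underside.
- carton: Cardboard carton 70 x 120 x 50 mm, beyond the work; leave it alone. Origin at the centre of its underside.

How it is judged (in metres and radians):
On the way, in this order (a step that is already met when the one before it is completed fails the run):
1. a locking pin is struck: it moves down briskly (over 0.04 m/s) under the mallet (((velocity of joint pin_near above 0.04 m/s and contact force between mallet and pin_near above 1 N) or (velocity of joint pin_far above 0.04 m/s and contact force between mallet and pin_far above 1 N))).
2. both locking pins are fully home (within 1.5 mm) (value of joint each of pin_near, pin_far above 0.0105 m), for 0.2 s.
3. the blue rod stands on the floor of the blue bore (within 2 mm) for 1.5 s, with its stop collar on the block's face (z of rod_blue_tip in the frame of bore_blue below -0.043 m and horizontal distance between rod_blue_tip and bore_blue below 0.005 m and value of joint stop_blue between 0.0225 and 0.0275 m), for 1.5 s.
4. the green rod stands on the floor of the green bore (within 2 mm) for 1.5 s, with its stop collar on the block's face (z of rod_green_tip in the frame of bore_green below -0.053 m and horizontal distance between rod_green_tip and bore_green below 0.005 m and value of joint stop_green between 0.0325 and 0.0375 m), for 1.5 s.
5. the red rod stands on the floor of the red bore (within 2 mm) for 1.5 s, with its stop collar on the block's face (z of rod_red_tip in the frame of bore_red below -0.063 m and horizontal distance between rod_red_tip and bore_red below 0.005 m and value of joint stop_red between 0.0425 and 0.0475 m), for 1.5 s.
At the end, for the whole second after the job is handed in: Both pins home within 1.5 mm; every rod present hangs upright in a rack hole (tip at 15 mm +-6 mm, within 15 mm of the row's line, tilt under 0.1 rad), its stop within 2.5 mm of its bore's depth; the mallet stands on its head with the face's centre within 65 mm of the mat's centre; all at rest (all of step 2 and horizontal distance between mallet_face and mat below 0.065 m and height (world z) of mallet_face below 0.006 m and angle between mallet_face's own z axis and vertical below 0.12 rad and linear speed of each of mallet, rod_blue, rod_green, rod_red below 0.02 m/s and value of joint stop_blue between 0.0225 and 0.0275 m and z of rod_blue_tip in the frame of rack between 0.009 and 0.021 m and x of rod_blue_tip in the frame of rack between -0.015 and 0.015 m and y of rod_blue_tip in the frame of rack between -0.1 and 0.1 m and angle between each of rod_blue_tip, rod_green_tip, rod_red_tip's own z axis and vertical below 0.1 rad and value of joint stop_green between 0.0325 and 0.0375 m and z of rod_green_tip in the frame of rack between 0.009 and 0.021 m and x of rod_green_tip in the frame of rack between -0.015 and 0.015 m and y of rod_green_tip in the frame of rack between -0.1 and 0.1 m and value of joint stop_red between 0.0425 and 0.0475 m and z of rod_red_tip in the frame of rack between 0.009 and 0.021 m and x of rod_red_tip in the frame of rack between -0.015 and 0.015 m and y of rod_red_tip in the frame of rack between -0.1 and 0.1 m); the robot touches nothing.
It fails at once if a locking pin is touched by the fingers, the arm or a rod (contact force between any of the fingers, the arm, rod_blue, rod_green, rod_red and pin_near above 1 N or contact force between any of the fingers, the arm, rod_blue, rod_green, rod_red and pin_far above 1 N).
It fails at once if the bottle, jar or carton is moved more than 3 cm or tipped (distance of any of bottle, jar, carton from where it was at the start of the episode above 0.03 m or angle between any of bottle, jar, carton's own z axis and vertical above 0.3 rad).
Of rod_blue, rod_green, rod_red only 2 to 3 are there at a start; the rules pass over those that are not, and their reading is None.
At some moment in a run one of mallet may be knocked a few centimetres aside while the robot is not near it.
It also fails if it takes over 210 s, if anything falls off the work surface, if the arm or the gripper's body presses on something with over 40 N, if the wrist force passes 120 N, or if a joint passes its speed limit or range.

### The arm

A 6-joint arm with a two-finger parallel gripper is mounted at the origin on the work surface. World frame = base frame: x ahead of the robot, y to its left, z up, the work surface at z = 0. Lengths are in m, angles in degrees, forces in N, time in s.
With the tool pointing down it reaches from about 0.35 to 0.875 m from the base axis. Payload 4.2 kg.
Tool frame: the origin (TCP) lies on the centre line of the jaws, within the pads' length; the fingertips stand 19 mm ahead of it and the grasp point (between the pads) is the TCP; z points along the fingers, y is the line along which they close (so a half turn about z gives the same grasp; the last joint's range is limited). The gripper opens to 87 mm and grips with 3 to 60 N. Pads are 19 mm wide; open, the fingers measure 117 mm over their backs; the gripper's body (75 mm by 190 mm) begins 51 mm behind the grasp point.
Start: joints at [81.681, 22.042, 0.453, 0, -68.411, -14.817], TCP at [0.246, 0.575, 0.242] pointing down, gripper open.
Joint ranges: [-179.83, 179.83], [-69.29, 118.12], [-61.27, 80.66], [-181.25, 117.63], [-171.15, -9.14], [-177.46, 177.46]. Speed limits (degrees/s): [159.86, 159.86, 180, 180, 180, 180].

### API

Orientations are given as a 3x3 rotation matrix whose columns are the frame's x, y, z axes.
In Python, from station import sense, capture, finish_job, search_frame, masks_of gives the robot as it stands.
- The arm moves only by the tool drive_tool, never from a script. Its argument "rows" is a list of rows, each a list of 7 numbers: the opening in per cent of the stroke, from 0 (shut) to 100 (fully open), then the shift along the world's x, y, z in mm, then the turn, a rotation vector about the world's x, y, z in rad. In form: [[fingers, dx, dy, dz, wx, wy, wz], ...]. A call has 1 to 5 rows; each row shifts and turns the commanded pose from where the row before left it; what a row does not reach is not made up. A row lasts 1/12 s, in which the tool goes at most 41.7 mm and 7.16 degrees, less where a joint would pass 70% of its speed; a pose out of reach is approached as far as the arm can. A call is refused whole if a number of a shift passes 41.7 or a number of a turn 0.125, either way. A call with a gripper value outside its range is refused whole. The fingers move at their own pace and stop on an object; the grip force is fixed at half the most. Time passes only in rows, so rows that do not move let the fingers close. It gives the time, the measured TCP pose, the force, the opening and the grip force at its end, in the units of the state.
- sense(): the state, without advancing time (a new reading comes with each control period).
- capture(name): name is "scene" or "top" or "wrist"; returns a dict with "frame" (384x512x3 uint8, red, green, blue), "z_map" (384x512 float32, m along the optical axis (not along the pixel's ray), 0 where there is no reading), "fx", "fy", "cx", "cy" (pixels), "R" (3x3) and "t" (3): a world point X has camera coordinates R X + t; the wrist camera has in their place "T_tool_cam" (4x4, takes a point from camera to tool coordinates, whose origin is the TCP and whose axes are the flange's). Camera axes: x right, y down, z forward; pixel columns grow to the right and rows downward; lengths in m; the calibration is good to about 2 mm. A picture is of the moment at which its call begins: read the wrist's pose just before it.
- finish_job(): hands the job in; it is judged then, once.
Trained networks look in a picture, given as the dict that the camera call returned (one of the last four; its "shot" number tells which), for a name from the list of things; names that differ only in an ending like _2 or _b are one class to them, and where a whole thing is asked for, a point or a joint stands for the part that bears it (a point fixed in the world has none). Each returns a list of dicts, best first, with "p" (0 to 1); they miss things now and then, are a little off and sometimes report something else, mostly with a low value. They report only what shows in the picture. A call takes as long as a camera call.
- search_frame(label, picture): "xy" ([column, row] in pixels, amid what is visible of it).
- masks_of(label, picture): "region" (384x512 bool, what is visible of it) and "xy" ([column, row] in pixels, amid what is visible of it).
The state is a dict: "time_s": time; "joints": joint angles; "joint_velocities": joint speeds; "effort": joint torques, N m; "tcp_pos": TCP position; "ee_rot": TCP orientation; "wrist_force": force on the tool from outside, world axes, zero at the start; "moment": the same for the moment, N m; "gripper_width": opening from 0.0 (shut) to 1.0 (fully open); "gripper_force": force on a finger pad.
Only numpy, scipy, OpenCV 4.12 (cv2) and the standard library are available. Lean on these libraries where they do the work, as an engineer would, in place of code of your own. Each camera call takes 0.05 s, during which the arm holds its last target. There are 200 camera calls.

## Working session

There is one attempt and no reset: what is moved stays moved. The work goes in short steps, Python scripts to look and compute and a tool call to move; the robot and the scene stay as the last step left them, time stands still between calls to the robot, and variables do not carry over. Pictures are saved under pics/ and viewed, at most 14 in all, crops included, and the job is handed in when it is done.

Besides the shell and the picture viewer there is one more tool, called after "Emit:" by a JSON object that holds its "api" and its "payload". drive_tool: Moves the arm, as the interface text tells. Its arguments: {"type":"object","properties":{"rows":{"type":"array"}},"required":["rows"]}

```bash
mkdir -p pics; ls
cat > h.py <<'E'
import numpy as np, cv2
from station import sense, capture, finish_job, search_frame, masks_of
def cam(c, s=None):
    """world<-camera rotation, camera position"""
    if 'R' in c:
        R=np.array(c['R']); return R.T, -R.T@np.array(c['t'])
    T=np.array(c['T_tool_cam']); W=np.array(s['ee_rot'])
    return W@T[:3,:3], W@T[:3,3]+np.array(s['tcp_pos'])
def cloud(c, s=None):
    R,p=cam(c,s); z=c['z_map']; v,u=np.mgrid[:384,:512]
    P=np.stack([(u-c['cx'])/c['fx']*z,(v-c['cy'])/c['fy']*z,z],-1)@R.T+p
    P[z==0]=np.nan; return P
def at_height(c,uv,h,s=None):
    R,p=cam(c,s); d=R@np.array([(uv[0]-c['cx'])/c['fx'],(uv[1]-c['cy'])/c['fy'],1]); return p+d*(h-p[2])/d[2]
def save(c,n): cv2.imwrite('pics/'+n+'.png',cv2.cvtColor(c['frame'],cv2.COLOR_RGB2BGR))
E
python3 - <<'E'
from h import *
s=sense(); print(s)
for n in ['top','scene']:
    c=capture(n); save(c,n+'0'); P=cloud(c,s)
    print(n,'cam at',cam(c,s)[1].round(3))
    for l in ['block','rack','mat','mallet_grip','rod_blue_grip','rod_green_grip','rod_red_grip','pin_near','pin_far','bottle','jar','carton']:
        for d in masks_of(l,c)[:2]:
            Q=P[d['region']]; Q=Q[~np.isnan(Q[:,0])]
            if len(Q): print(l,round(d['p'],2),np.round(d['xy']),len(Q),np.nanmedian(Q,0).round(3),np.percentile(Q,2,0).round(3),np.percentile(Q,98,0).round(3))
E
```

```text
pics
{'time_s': 0.0, 'joints': array([ 8.16811743e+01,  2.20898148e+01,  3.78236936e-01, -3.00476180e-02,
       -6.84103389e+01, -1.48160023e+01]), 'joint_velocities': array([ 0.04217251, -0.04801514,  0.00435042, -0.00496682, -0.11804172,
       -0.00056819]), 'effort': array([-5.01838076e-04, -3.90668929e+01,  1.87400937e+01,  4.21993956e+00,
        1.09371936e-02, -2.02691090e-04]), 'tcp_pos': array([0.24531968, 0.57421855, 0.24045625]), 'ee_rot': array([[ 9.19506831e-01, -3.93073228e-01, -7.90359427e-04],
       [-3.93074016e-01, -9.19504583e-01, -2.03485934e-03],
       [ 7.31096137e-05,  2.18173682e-03, -9.99997617e-01]]), 'wrist_force': array([0.96846778, 0.11834918, 0.06083793]), 'moment': array([ 0.02263893,  0.02493572, -0.01705361]), 'gripper_force': 0.0, 'gripper_width': 0.9989929840782082}
top cam at [0.505 0.012 1.031]
block 0.78 [259. 202.] 2957 [ 0.565 -0.016  0.084] [ 0.468 -0.067  0.001] [0.661 0.034 0.105]
rack 0.95 [360. 220.] 2264 [ 0.538 -0.261  0.114] [ 0.494 -0.411  0.021] [ 0.586 -0.163  0.118]
mat 0.78 [151. 212.] 2746 [0.542 0.249 0.001] [ 0.452  0.18  -0
[... 2163 characters left out ...]
7 -0.005] [0.609 0.331 0.002]
rod_red_grip 0.85 [178. 129.] 286 [ 0.559 -0.363  0.122] [ 0.532 -0.391  0.022] [ 0.578 -0.343  0.17 ]
rod_red_grip 0.61 [332. 246.] 1635 [ 0.549  0.267 -0.001] [ 0.46   0.178 -0.005] [0.608 0.331 0.002]
pin_far 0.55 [248. 202.] 31 [ 0.651 -0.005  0.102] [ 0.641 -0.014  0.098] [0.658 0.004 0.104]
pin_far 0.44 [258. 200.] 1992 [ 0.595 -0.001  0.08 ] [ 0.478 -0.054  0.007] [0.674 0.031 0.102]
bottle 0.82 [175. 195.] 651 [ 0.747 -0.19   0.084] [ 0.715 -0.222 -0.001] [ 0.765 -0.175  0.149]
jar 0.67 [278. 266.] 599 [0.736 0.186 0.078] [0.702 0.157 0.012] [0.755 0.209 0.086]
carton 0.61 [219. 239.] 1258 [ 0.768 -0.008  0.047] [ 0.716 -0.075 -0.001] [0.807 0.046 0.051]
```

View pics/top0.png

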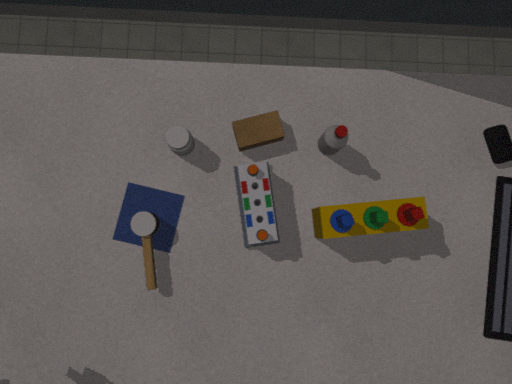

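Run:
```python
from h import *
s=sense()
for n in ['top','scene']:
    c=capture(n); P=cloud(c,s); print(n)
    def sel(l,lo,hi):
        d=masks_of(l,c)[0]; Q=P[d['region']]; return Q[(Q[:,2]>lo)&(Q[:,2]<hi)]
    def rect(l,lo,hi):
        Q=sel(l,lo,hi); r=cv2.minAreaRect((Q[:,:2]*1000).astype(np.float32)); print(l,len(Q),np.round(r[0],1),np.round(r[1],1),round(r[2],1),'z',np.median(Q[:,2]).round(4))
    rect('block',.078,.09); rect('rack',.108,.118); rect('mat',-.01,.01)
    Q=sel('mallet_grip',.03,.07); 
    H=Q[Q[:,2]>.051]; print('head',H.mean(0).round(4),(np.min(H,0)+np.max(H,0))/2)
    hd=Q[(Q[:,2]<.047)&(Q[:,2]>.036)]; 
    vx,vy,x0,y0=cv2.fitLine((hd[:,:2]*1000).astype(np.float32),cv2.DIST_HUBER,0,.01,.01).ravel(); print('handle',vx,vy,x0,y0,np.degrees(np.arctan2(vy,vx)),len(hd),hd.min(0),hd.max(0))
    for k in ['blue','green','red']:
        rect(f'rod_{k}_grip',.16,.18)
    for k in ['near','far']:
        m=masks_of('pin_'+k,c)
        if m and m[0]['region'].sum()<200:
            Q=P[m[0]['region']];Q=Q[Q[:,2]>.097]; print(k,Q.mean(0).round(4),(Q.min(0)+Q.max(0))/2)
```

```text
top
block 2062 [569.2 -17.9] [189.9  70.1] 9.9 z 0.0848
rack 1960 [ 541.1 -290. ] [ 74.9 251.1] 7.3 z 0.1144
mat 2763 [528.  255.3] [153.6 152.3] 78.2 z 0.0007<stdin>:11: RuntimeWarning: Mean of empty slice.
  ret = um.true_divide(
Traceback (most recent call last):
ValueError: zero-size array to reduction operation minimum which has no identity
```

The top view shows the mallet at (145,225) with its handle end at (152,287), on the mat. The block is at (257,203) with pins at (262,235) and (253,170), and all three rods hang in the rack. Next I'll measure the rods and mallet from the cloud.

```bash
cat > meas.py <<'E'
from h import *
def box(P,c,r,lo,hi):
    return P[(np.hypot(P[...,0]-c[0],P[...,1]-c[1])<r)&(P[...,2]>lo)&(P[...,2]<hi)]
def rect(n,Q):
    if len(Q)<5: print(n,'few');return
    r=cv2.minAreaRect((Q[:,:2]*1000).astype(np.float32)); print(n,len(Q),np.round(r[0],1),np.round(r[1],1),round(r[2],1),'z',np.median(Q[:,2]).round(4))
def mallet(P,c=(.52,.25),r=.22):
    Q=box(P,c,r,.05,.07); rect('head',Q)
    hd=box(P,c,r,.036,.0475)
    v=cv2.fitLine((hd[:,:2]*1000).astype(np.float32),cv2.DIST_HUBER,0,.01,.01).ravel(); print('handle',v.round(3),'deg',np.degrees(np.arctan2(v[1],v[0])).round(1),len(hd),hd.min(0).round(3),hd.max(0).round(3),'medz',np.median(hd[:,2]).round(4))
E
python3 - <<'E'
from meas import *
for n in ['top','scene']:
    c=capture(n); P=cloud(c); print(n); mallet(P)
    for k,q in dict(blue=(.53,-.21),green=(.542,-.29),red=(.552,-.365)).items():
        rect(k,box(P,q,.04,.163,.18))
    rect('near',box(P,(.492,-.031),.02,.098,.115)); rect('far',box(P,(.646,-.0045),.02,.098,.115))
E
```

```text
top
head 587 [604.4 221.4] [ 60.  257.8] 69.8 z 0.0558
handle [1.00000e+00 3.00000e-03 4.19589e+02 2.38477e+02] deg 0.2 560 [0.354 0.149 0.036] [0.712 0.26  0.047] medz 0.0426
blue 141 [ 530.6 -212.5] [25.8 26.4] 16.2 z 0.1699
green 143 [ 540.7 -289.1] [24.2 26.8] 2.1 z 0.1701
red 145 [ 550.4 -367.9] [26.  26.4] 24.9 z 0.1699
near 84 [491.9 -31.5] [23.  20.9] 1.6 z 0.1045
far 80 [645.7  -4.3] [21.6 21.8] 73.2 z 0.1044
scene
head 311 [609.8 241.7] [ 58.2 256.3] 82.9 z 0.0539
handle [9.96000e-01 8.90000e-02 4.31058e+02 2.39840e+02] deg 5.1 276 [0.356 0.203 0.036] [0.733 0.284 0.047] medz 0.0409
blue 52 [ 534.  -213.1] [26.4 27.1] 6.4 z 0.1678
green 48 [ 542.8 -289.9] [28.7 23.5] 0.6 z 0.1687
red 48 [ 551.9 -369.5] [25.8 25.2] 20.0 z 0.1679
near 36 [495.  -32.5] [22.  20.1] 29.4 z 0.1031
far 45 [648.3  -7.3] [24.  20.9] 45.8 z 0.1025
```

Run:
```python
from meas import *
for n in ['top','scene']:
    c=capture(n); P=cloud(c); print(n); mallet(P,(.46,.25),.14)
```

```text
top
head 499 [511.7 255.7] [57.7 59.5] 1.6 z 0.0558
handle [9.92000e-01 1.26000e-01 4.18176e+02 2.39020e+02] deg 7.2 535 [0.354 0.221 0.036] [0.539 0.259 0.047] medz 0.0424
scene
head 283 [511.4 254.1] [59.8 58.5] 29.4 z 0.0538
handle [9.86000e-01 1.69000e-01 4.29004e+02 2.40527e+02] deg 9.7 261 [0.354 0.218 0.036] [0.544 0.283 0.047] medz 0.0407
```

Emit:
{"api": "drive_tool", "payload": {"rows": [[100,38,-41,0,0,0,0.12],[100,38,-41,0,0,0,0.12],[100,38,-41,0,0,0,0.12],[100,38,-41,0,0,0,0.12],[100,30,-41,0,0,0,0.01]]}}

```text
time_s: 2.17
tcp_pos: [0.3842, 0.4184, 0.2417]
ee_rot: [[0.996, 0.089, 0.001], [0.089, -0.996, 0.0], [0.001, -0.0, -1.0]]
wrist_force: [-0.5, 1.6, 0.5]
gripper_width: 0.998
gripper_force: 0.0
```

Emit:
{"api": "drive_tool", "payload": {"rows": [[100,15,-40,0,0,0,0.03],[100,15,-40,0,0,0,0.03],[100,15,-40,0,0,0,0],[100,15,-40,0,0,0,0],[100,0,0,0,0,0,0]]}}

```text
time_s: 2.58
tcp_pos: [0.4424, 0.2578, 0.2419]
ee_rot: [[0.991, 0.137, -0.001], [0.137, -0.991, -0.001], [-0.001, 0.001, -1.0]]
wrist_force: [1.2, -0.0, -0.4]
gripper_width: 0.999
gripper_force: 0.0
```

Run:
```python
from meas import *
s=sense(); c=capture('wrist'); P=cloud(c,s); save(c,'w1'); print(s['tcp_pos'],cam(c,s)[1],np.array(c['T_tool_cam']).round(3)); 
Q=box(P,(.46,.25),.14,.05,.07);rect('head',Q);
for r in (.135,.1,.07):
    hd=box(P,(.43,.25),r,.038,.047); 
    hd=hd[hd[:,0]<.475]; rect('handle',hd)
```

```text
[0.44236658 0.25777711 0.24189185] [0.51696833 0.26660785 0.38502151] [[-0.    -0.962 -0.272  0.075]
 [ 1.    -0.     0.001  0.002]
 [-0.001 -0.272  0.962 -0.143]
 [ 0.     0.     0.     1.   ]]
head 2001 [511.5 253.7] [59.4 58.1] 6.8 z 0.0562
handle 1393 [414.8 238.7] [123.7  21.3] 8.9 z 0.043
handle 1393 [414.8 238.7] [123.7  21.3] 8.9 z 0.043
handle 1311 [419.2 239.4] [114.8  21.3] 8.9 z 0.043
```

View pics/w1.png

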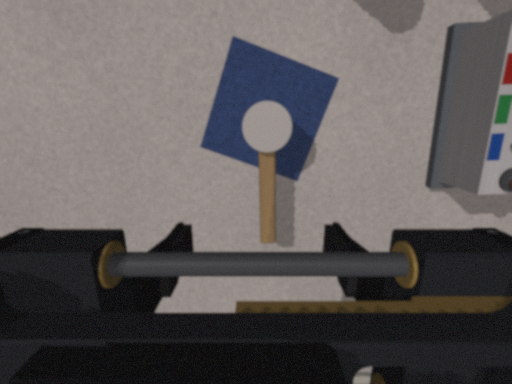

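The mallet head is at (267,126) and its handle lines up with the jaws. Descending.

Emit:
{"api": "drive_tool", "payload": {"rows": [[100,9,-6,-41,0,0,0.017],[100,9,-6,-41,0,0,0],[100,0,0,-41,0,0,0],[100,0,0,-41,0,0,0],[100,0,0,-41,0,0,0]]}}

```text
time_s: 3.05
tcp_pos: [0.4594, 0.2526, 0.0367]
ee_rot: [[0.987, 0.161, 0.002], [0.161, -0.987, 0.001], [0.002, -0.001, -1.0]]
wrist_force: [1.5, 0.1, -0.5]
gripper_width: 1.0
gripper_force: 0.0
```

Emit:
{"api": "drive_tool", "payload": {"rows": [[100,0,0,-4,0,0,0],[20,0,0,0,0,0,0],[10,0,0,0,0,0,0],[0,0,0,0,0,0,0],[0,0,0,0,0,0,0]]}}

```text
time_s: 3.47
tcp_pos: [0.4605, 0.2532, 0.0367]
ee_rot: [[0.987, 0.161, 0.004], [0.161, -0.987, 0.004], [0.005, -0.003, -1.0]]
wrist_force: [0.6, -0.1, 0.3]
gripper_width: 0.782
gripper_force: 0.0
```

Emit:
{"api": "drive_tool", "payload": {"rows": [[0,0,0,0,0,0,0],[0,0,0,0,0,0,0],[0,0,0,0,0,0,0],[0,0,0,0,0,0,0]]}}

```text
time_s: 3.8
tcp_pos: [0.4593, 0.2517, 0.0345]
ee_rot: [[0.987, 0.16, 0.001], [0.16, -0.987, 0.001], [0.001, -0.001, -1.0]]
wrist_force: [0.6, 0.0, 0.0]
gripper_width: 0.474
gripper_force: 0.0
```

Emit:
{"api": "drive_tool", "payload": {"rows": [[45,0,-3,-2,0,0,0],[45,0,-3,0,0,0,0],[0,0,0,0,0,0,0],[0,0,0,0,0,0,0],[0,0,0,0,0,0,0]]}}

```text
time_s: 4.22
tcp_pos: [0.4592, 0.2455, 0.0319]
ee_rot: [[0.987, 0.16, -0.0], [0.16, -0.987, -0.0], [-0.0, 0.0, -1.0]]
wrist_force: [0.4, 0.3, -0.1]
gripper_width: 0.304
gripper_force: 0.0
```

Emit:
{"api": "drive_tool", "payload": {"rows": [[0,0,0,0,0,0,0],[0,0,0,0,0,0,0],[0,0,0,0,0,0,0]]}}

```text
time_s: 4.47
tcp_pos: [0.4592, 0.2457, 0.0319]
ee_rot: [[0.987, 0.16, 0.0], [0.16, -0.987, 0.0], [0.0, -0.0, -1.0]]
wrist_force: [0.6, 0.7, -1.2]
gripper_width: 0.249
gripper_force: 29.9
```

Emit:
{"api": "drive_tool", "payload": {"rows": [[0,0,0,15,0,0,0],[0,0,0,30,0,0,0],[0,0,0,40,0,0,0],[0,0,0,40,0,0,0],[0,0,0,20,0,0,0]]}}

```text
time_s: 4.88
tcp_pos: [0.4601, 0.2463, 0.181]
ee_rot: [[0.987, 0.161, 0.004], [0.161, -0.987, 0.003], [0.005, -0.002, -1.0]]
wrist_force: [1.6, 1.9, -1.9]
gripper_width: 0.248
gripper_force: 30.0
```

Emit:
{"api": "drive_tool", "payload": {"rows": [[0,-2,-20,0,0,0,0],[0,-3,-38,0,0,0,0],[0,-3,-40,0,0,0,0],[0,-3,-40,0,0,0,0],[0,-3,-40,0,0,0,0]]}}

```text
time_s: 5.3
tcp_pos: [0.4431, 0.0656, 0.1759]
ee_rot: [[0.987, 0.161, -0.003], [0.161, -0.987, -0.001], [-0.004, 0.0, -1.0]]
wrist_force: [1.8, 0.1, -4.7]
gripper_width: 0.249
gripper_force: 30.0
```

Emit:
{"api": "drive_tool", "payload": {"rows": [[0,-3,-40,0,0,0,0],[0,-3,-38,0,0,0,0],[0,0,-25,0,0,0,0],[0,0,-5,0,0,0,0],[0,0,0,0,0,0,0]]}}

```text
time_s: 5.72
tcp_pos: [0.4377, -0.042, 0.176]
ee_rot: [[0.988, 0.157, -0.003], [0.157, -0.988, -0.0], [-0.003, -0.0, -1.0]]
wrist_force: [-0.0, 1.1, -3.4]
gripper_width: 0.248
gripper_force: 30.0
```

Run:
```python
from meas import *
s=sense(); print(s['tcp_pos'].round(4),s['wrist_force'].round(1),s['moment'].round(2)); z=s['tcp_pos'][2]
for n in ['wrist','top']:
    c=capture(n); P=cloud(c,s); save(c,n+'2'); t=s['tcp_pos']
    Q=box(P,t[:2]+[.053,.008],.06,z+.012,z+.04); rect('head',Q)
    if len(Q)>20:
        A=np.c_[Q[:,:2]-Q[:,:2].mean(0),np.ones(len(Q))]; print('plane slope/z',np.linalg.lstsq(A,Q[:,2],rcond=None)[0].round(3))
```

```text
[ 0.4377 -0.042   0.176 ] [-0.   1.1 -3.4] [ 0.01  0.17 -0.  ]
head 13421 [477.8 -37.9] [90.6 60.2] 11.0 z 0.1946
plane slope/z [-0.113 -0.018  0.195]
head 588 [496.3 -30.7] [51.6 59. ] 18.0 z 0.1941
plane slope/z [-0.102 -0.015  0.194]
```

View pics/wrist2.png

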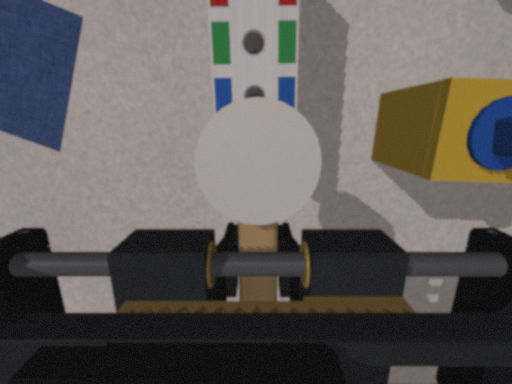

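The mallet's head has pitched about 6° down in the grip. Before tapping I'll shift so the pin sits under the inner part of the face, for less leverage on the grip.

Emit:
{"api": "drive_tool", "payload": {"rows": [[0,10,3,0,0,0,0],[0,10,2,0,0,0,0],[0,0,0,0,0,0,0],[0,0,0,0,0,0,0]]}}

```text
time_s: 6.15
tcp_pos: [0.4602, -0.0343, 0.1767]
ee_rot: [[0.987, 0.162, -0.0], [0.162, -0.987, 0.0], [-0.0, -0.0, -1.0]]
wrist_force: [-0.3, 0.1, -4.7]
gripper_width: 0.25
gripper_force: 30.0
```

Emit:
{"api": "drive_tool", "payload": {"rows": [[0,0,0,-22,0,0,0],[0,0,0,-30,0,0,0],[0,0,0,0,0,0,0]]}}

```text
time_s: 6.4
tcp_pos: [0.458, -0.0352, 0.1225]
ee_rot: [[0.987, 0.161, -0.004], [0.161, -0.987, -0.001], [-0.004, 0.0, -1.0]]
wrist_force: [0.9, 0.3, -4.9]
gripper_width: 0.249
gripper_force: 30.0
```

Emit:
{"api": "drive_tool", "payload": {"rows": [[0,0,0,0,0,0,0]]}}

```text
time_s: 6.48
tcp_pos: [0.4586, -0.0353, 0.1245]
ee_rot: [[0.987, 0.161, -0.003], [0.161, -0.987, -0.001], [-0.003, 0.0, -1.0]]
wrist_force: [-0.1, -0.4, -2.5]
gripper_width: 0.25
gripper_force: 30.0
```

Emit:
{"api": "drive_tool", "payload": {"rows": [[0,0,0,25,0,0,0],[0,0,0,30,0,0,0],[0,0,10,0,0,0,0],[0,0,0,0,0,0,0]]}}

```text
time_s: 6.82
tcp_pos: [0.4606, -0.0241, 0.1826]
ee_rot: [[0.987, 0.161, 0.006], [0.161, -0.987, 0.002], [0.006, -0.001, -1.0]]
wrist_force: [-0.3, -0.8, -4.3]
gripper_width: 0.248
gripper_force: 30.0
```

```bash
cat > pins.py <<'E'
from meas import *
def look(tag):
    s=sense(); t=s['tcp_pos'];z=t[2]; print(t.round(4))
    for n in ['wrist','top','scene']:
        c=capture(n); P=cloud(c,s); save(c,n+tag); print(n)
        Q=box(P,t[:2]+[.053,.008],.045,z+.012,z+.045); Q=Q[Q[:,0]>t[0]+.028]
        if len(Q)>20:
            A=np.c_[Q[:,:2]-Q[:,:2].mean(0),np.ones(len(Q))]; print('head',Q.mean(0).round(4),'slope/dz',np.linalg.lstsq(A,Q[:,2]-z,rcond=None)[0].round(3))
        rect('near',box(P,(.492,-.031),.014,.088,.115)); rect('far',box(P,(.646,-.0045),.014,.088,.115))
if __name__=='__main__':
    import sys; look(sys.argv[1])
E
python3 pins.py 3
```

```text
[ 0.4606 -0.0241  0.1826]
wrist
head [ 0.5163 -0.0168  0.2027] slope/dz [-0.094 -0.016  0.02 ]
near few
far few
top
head [ 0.5177 -0.014   0.2001] slope/dz [-0.094 -0.014  0.017]
near few
far 88 [646.3  -4.4] [24.4 24. ] 43.9 z 0.1042
scene
head [ 0.5141 -0.0176  0.1978] slope/dz [-0.087 -0.015  0.015]
near 11 [500.  -29.1] [ 6.5 19.2] 21.2 z 0.0904
far 52 [648.8  -5.7] [23.  21.5] 66.0 z 0.1024
```

Scene depth puts the near pin at about 93 mm, which is home. On to the far pin.

Emit:
{"api": "drive_tool", "payload": {"rows": [[0,30,3,0,0,0,0],[0,40,4,0,0,0,0],[0,40,4,0,0,0,0],[0,30,3,0,0,0,0],[0,10,0,0,0,0,0]]}}

```text
time_s: 7.38
tcp_pos: [0.6129, -0.0111, 0.1778]
ee_rot: [[0.987, 0.161, -0.0], [0.161, -0.987, -0.001], [-0.0, 0.001, -1.0]]
wrist_force: [0.9, 0.4, -4.2]
gripper_width: 0.246
gripper_force: 30.0
```

Emit:
{"api": "drive_tool", "payload": {"rows": [[0,0,0,0,0,0,0],[0,0,0,0,0,0,0],[0,0,0,0,0,0,0]]}}

```text
time_s: 7.63
tcp_pos: [0.6075, -0.0118, 0.1787]
ee_rot: [[0.987, 0.16, -0.004], [0.16, -0.987, -0.0], [-0.004, -0.0, -1.0]]
wrist_force: [0.4, 0.4, -3.7]
gripper_width: 0.249
gripper_force: 30.0
```

Emit:
{"api": "drive_tool", "payload": {"rows": [[0,2,1,-24,0,0,0],[0,0,0,-32,0,0,0],[0,0,0,0,0,0,0],[0,0,0,0,0,0,0]]}}

```text
time_s: 7.97
tcp_pos: [0.6096, -0.0107, 0.1237]
ee_rot: [[0.987, 0.16, -0.003], [0.16, -0.987, -0.001], [-0.003, 0.0, -1.0]]
wrist_force: [0.1, 0.3, -4.2]
gripper_width: 0.246
gripper_force: 30.0
```

Emit:
{"api": "drive_tool", "payload": {"rows": [[0,0,0,25,0,0,0],[0,0,0,35,0,0,0],[0,-35,25,10,0,0,0],[0,-35,35,0,0,0,0],[0,-10,35,0,0,0,0]]}}

```text
time_s: 8.38
tcp_pos: [0.5344, 0.0767, 0.1958]
ee_rot: [[0.988, 0.157, -0.001], [0.157, -0.988, 0.001], [-0.001, -0.001, -1.0]]
wrist_force: [0.2, 0.2, -5.2]
gripper_width: 0.248
gripper_force: 30.0
```

Emit:
{"api": "drive_tool", "payload": {"rows": [[0,-10,40,0,0,0,0],[0,-10,40,0,0,0,0],[0,-10,40,0,0,0,0],[0,0,20,0,0,0,0],[0,0,0,0,0,0,0]]}}

```text
time_s: 8.8
tcp_pos: [0.5083, 0.2219, 0.1954]
ee_rot: [[0.986, 0.166, 0.003], [0.166, -0.986, 0.003], [0.004, -0.002, -1.0]]
wrist_force: [-0.0, -0.5, -3.4]
gripper_width: 0.249
gripper_force: 30.0
```

```bash
python3 pins.py 4
```

```text
[0.5083 0.2219 0.1954]
wrist
head [0.5637 0.2293 0.2165] slope/dz [-0.091 -0.013  0.021]
near few
far few
top
head [0.5682 0.2282 0.2151] slope/dz [-0.09  -0.006  0.02 ]
near 87 [494.1 -31.1] [23.3 23.6] 2.2 z 0.0926
far 86 [645.3  -3.8] [24.2 21.5] 1.8 z 0.0919
scene
head [0.5644 0.2259 0.2133] slope/dz [-0.092 -0.011  0.018]
near 29 [492.8 -34.3] [20.9 18.8] 57.4 z 0.0904
far 41 [647.8  -5.8] [21.5 20.4] 55.0 z 0.0907
```

Both pins read about 92.5 mm, which is home. Now parking the mallet, with a small pitch to level it.

Emit:
{"api": "drive_tool", "payload": {"rows": [[0,-16,12,-25,0.007,-0.045,0],[0,-16,12,-40,0.007,-0.045,0],[0,0,0,-40,0,0,0],[0,0,0,-35,0,0,0],[0,0,0,-10,0,0,0]]}}

```text
time_s: 9.37
tcp_pos: [0.4746, 0.2367, 0.0418]
ee_rot: [[0.984, 0.158, 0.082], [0.158, -0.987, 0.007], [0.082, 0.006, -0.997]]
wrist_force: [0.2, -0.9, -5.6]
gripper_width: 0.245
gripper_force: 30.0
```

Emit:
{"api": "drive_tool", "payload": {"rows": [[0,0,0,-4,0,0,0],[0,0,0,-3,0,0,0],[0,0,0,0,0,0,0]]}}

```text
time_s: 9.62
tcp_pos: [0.4789, 0.2406, 0.0403]
ee_rot: [[0.983, 0.159, 0.092], [0.159, -0.987, 0.015], [0.093, -0.0, -0.996]]
wrist_force: [0.6, 0.2, -3.7]
gripper_width: 0.252
gripper_force: 30.0
```

Emit:
{"api": "drive_tool", "payload": {"rows": [[0,0,0,-3,0,0,0],[0,0,0,-2,0,0,0],[0,0,0,0,0,0,0],[0,0,0,0,0,0,0]]}}

```text
time_s: 9.95
tcp_pos: [0.4785, 0.2414, 0.0353]
ee_rot: [[0.983, 0.161, 0.092], [0.16, -0.987, 0.016], [0.093, -0.001, -0.996]]
wrist_force: [-1.7, -0.6, 2.0]
gripper_width: 0.251
gripper_force: 30.0
```

Emit:
{"api": "drive_tool", "payload": {"rows": [[100,0,0,0,0,0,0],[100,0,0,0,0,0,0],[100,0,0,0,0,0,0],[100,0,0,0,0,0,0],[100,0,0,0,0,0,0]]}}

```text
time_s: 10.37
tcp_pos: [0.478, 0.241, 0.0341]
ee_rot: [[0.983, 0.16, 0.09], [0.16, -0.987, 0.014], [0.091, 0.0, -0.996]]
wrist_force: [-0.7, 0.4, 0.0]
gripper_width: 0.541
gripper_force: 0.0
```

Emit:
{"api": "drive_tool", "payload": {"rows": [[100,0,0,5,0,0,0],[100,0,0,15,0,0,0],[100,0,0,35,0,0,0],[100,0,0,40,0,0,0],[100,0,0,40,0,0,0]]}}

```text
time_s: 10.78
tcp_pos: [0.4773, 0.2404, 0.1706]
ee_rot: [[0.983, 0.161, 0.089], [0.16, -0.987, 0.013], [0.09, 0.001, -0.996]]
wrist_force: [0.9, 0.5, 1.1]
gripper_width: 0.922
gripper_force: 0.0
```

Run:
```python
from meas import *
from scipy.spatial.transform import Rotation as Ro
s=sense(); print(s['tcp_pos'].round(4))
c=capture('top'); P=cloud(c); mallet(P,(.48,.25),.13); rect('headtop',box(P,(.53,.25),.05,.05,.07))
th=np.radians(9); D=np.array([[np.cos(th),np.sin(th),0],[np.sin(th),-np.cos(th),0],[0,0,-1]]); print(Ro.from_matrix(D@s['ee_rot'].T).as_rotvec().round(3))
```

```text
[0.4773 0.2404 0.1706]
head 367 [530.3 252. ] [50.8 59.3] 40.6 z 0.0558
handle [9.74000e-01 2.26000e-01 4.22706e+02 2.34122e+02] deg 13.1 313 [0.368 0.213 0.036] [0.554 0.254 0.047] medz 0.0425
headtop 367 [530.3 252. ] [50.8 59.3] 40.6 z 0.0558
[-0.013  0.089 -0.004]
```

Emit:
{"api": "drive_tool", "payload": {"rows": [[100,0,-10,38,-0.013,0.089,0],[100,5,-37,38,0,0,-0.12],[100,5,-40,4,0,0,-0.12],[100,5,-40,0,0,0,-0.12],[100,5,-40,0,0,0,-0.12]]}}

```text
time_s: 11.25
tcp_pos: [0.4971, 0.0817, 0.2376]
ee_rot: [[0.948, -0.319, 0.013], [-0.319, -0.948, -0.003], [0.013, -0.002, -1.0]]
wrist_force: [1.0, 0.1, 0.2]
gripper_width: 0.998
gripper_force: 0.0
```

Emit:
{"api": "drive_tool", "payload": {"rows": [[100,5,-40,0,0,0,-0.12],[100,5,-40,0,0,0,-0.12],[100,5,-40,0,0,0,-0.12],[100,5,-40,0,0,0,-0.12],[100,4,-40,0,0,0,-0.12]]}}

```text
time_s: 11.67
tcp_pos: [0.5209, -0.1191, 0.2367]
ee_rot: [[0.601, -0.799, 0.007], [-0.799, -0.601, -0.009], [0.012, -0.0, -1.0]]
wrist_force: [0.8, 0.3, -0.5]
gripper_width: 1.001
gripper_force: 0.0
```

Emit:
{"api": "drive_tool", "payload": {"rows": [[100,4,-40,0,0,0,-0.12],[100,4,-32,0,0,0,-0.12],[100,0,0,0,0,0,-0.12],[100,0,0,0,0,0,0],[100,0,0,0,0,0,0]]}}

```text
time_s: 12.08
tcp_pos: [0.5287, -0.1894, 0.2362]
ee_rot: [[0.289, -0.957, 0.002], [-0.957, -0.289, -0.011], [0.011, 0.001, -1.0]]
wrist_force: [-0.3, -0.3, 0.2]
gripper_width: 0.999
gripper_force: 0.0
```

```bash
cat > rods.py <<'E'
from meas import *
G=dict(blue=(.5306,-.2125),green=(.5407,-.289),red=(.5504,-.368))
def go(tag,names=G):
    s=sense(); R=s['ee_rot']; print(s['tcp_pos'].round(4),'yaw',np.degrees(np.arctan2(R[1,0],R[0,0])).round(1),'j6',s['joints'][5].round(0))
    for n in ['wrist','top']:
        c=capture(n); P=cloud(c,s); save(c,n+tag); print(n)
        for k in names: rect(k,box(P,G[k],.04,.163,.18))
if __name__=='__main__':
    import sys; go(sys.argv[1])
E
python3 rods.py 5
```

```text
[ 0.5287 -0.1894  0.2362] yaw -73.2 j6 19.0
wrist
blue 989 [ 531.7 -214.4] [25.9 26.2] 18.0 z 0.1708
green 1295 [ 541.2 -291.3] [26.  26.2] 3.7 z 0.1709
red few
top
blue few
green few
red few
```

View pics/wrist5.png

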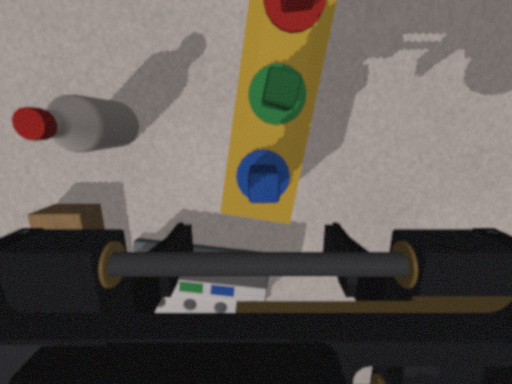

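The blue grip is at (264,183), ahead of the jaws with its sides aligned to them. Moving over it and down.

Emit:
{"api": "drive_tool", "payload": {"rows": [[100,2,-14,0,0.011,0.002,0.012],[100,0,-10,-20,0,0,0],[100,0,0,-20,0,0,0],[100,0,0,0,0,0,0],[100,0,0,0,0,0,0]]}}

```text
time_s: 12.6
tcp_pos: [0.5306, -0.2122, 0.196]
ee_rot: [[0.301, -0.954, -0.001], [-0.954, -0.301, -0.0], [-0.0, 0.001, -1.0]]
wrist_force: [0.1, 0.3, 0.4]
gripper_width: 0.995
gripper_force: 0.0
```

Emit:
{"api": "drive_tool", "payload": {"rows": [[60,0,-1,-20,0,0,0],[60,0,0,-18,0,0,0],[60,0,0,-10,0,0,0],[0,0,0,0,0,0,0],[0,0,0,0,0,0,0]]}}

```text
time_s: 13.02
tcp_pos: [0.5316, -0.2139, 0.1493]
ee_rot: [[0.3, -0.954, 0.002], [-0.954, -0.3, -0.001], [0.001, -0.001, -1.0]]
wrist_force: [0.8, -0.1, -0.0]
gripper_width: 0.707
gripper_force: 0.0
```

Emit:
{"api": "drive_tool", "payload": {"rows": [[0,0,0,0,0,0,0],[0,0,0,0,0,0,0],[0,0,0,0,0,0,0],[0,0,0,0,0,0,0],[0,0,0,0,0,0,0]]}}

```text
time_s: 13.43
tcp_pos: [0.5312, -0.2142, 0.1489]
ee_rot: [[0.298, -0.954, 0.002], [-0.954, -0.298, -0.0], [0.001, -0.001, -1.0]]
wrist_force: [-0.2, -0.5, -0.2]
gripper_width: 0.326
gripper_force: 0.0
```

Emit:
{"api": "drive_tool", "payload": {"rows": [[0,0,0,0,0,0,0],[0,0,0,0,0,0,0],[0,0,0,0,0,0,0]]}}

```text
time_s: 13.68
tcp_pos: [0.5311, -0.2142, 0.1488]
ee_rot: [[0.298, -0.954, 0.001], [-0.954, -0.298, -0.0], [0.001, -0.001, -1.0]]
wrist_force: [-1.2, 0.4, 3.2]
gripper_width: 0.294
gripper_force: 30.0
```

Emit:
{"api": "drive_tool", "payload": {"rows": [[0,0,0,8,0,0,0],[0,0,0,20,0,0,0],[0,0,0,35,0,0,0],[0,0,0,40,0,0,0],[0,0,0,30,0,0,0]]}}

```text
time_s: 14.1
tcp_pos: [0.5312, -0.2144, 0.2844]
ee_rot: [[0.298, -0.954, 0.003], [-0.954, -0.298, -0.001], [0.002, -0.002, -1.0]]
wrist_force: [1.7, -0.0, -1.7]
gripper_width: 0.301
gripper_force: 30.0
```

Emit:
{"api": "drive_tool", "payload": {"rows": [[0,0,20,5,0,0,0],[0,0,40,0,0,0,0],[0,0,40,0,0,0,0],[0,0,40,0,0,0,0],[0,0,40,0,0,0,0]]}}

```text
time_s: 14.52
tcp_pos: [0.5302, -0.0326, 0.2864]
ee_rot: [[0.297, -0.955, 0.0], [-0.955, -0.297, 0.0], [-0.0, -0.0, -1.0]]
wrist_force: [1.5, 0.6, -1.1]
gripper_width: 0.294
gripper_force: 30.0
```

Emit:
{"api": "drive_tool", "payload": {"rows": [[0,0,8,0,0,0,0],[0,0,0,0,0,0,0],[0,0,0,0,0,0,0]]}}

```text
time_s: 14.77
tcp_pos: [0.5307, -0.0257, 0.2863]
ee_rot: [[0.3, -0.954, 0.0], [-0.954, -0.3, -0.0], [0.0, 0.0, -1.0]]
wrist_force: [-0.3, -0.8, -1.8]
gripper_width: 0.297
gripper_force: 30.0
```

Run:
```python
from meas import *
s=sense(); print(s['tcp_pos'].round(4),s['wrist_force'].round(1),s['gripper_width']*87)
c=capture('wrist'); save(c,'w6'); P=cloud(c,s); rect('block',box(P,(.569,-.018),.2,.08,.089)); print(c['fx'],c['cx'],c['cy'])
c=capture('scene'); save(c,'s6')
for n in ['rod_blue_tip']:
    print(search_frame(n,c)[:2])
```

```text
[ 0.5307 -0.0257  0.2863] [-0.3 -0.8 -1.8] 25.82944547107754
block 6219 [574.3 -72. ] [200.  176.5] 9.4 z 0.0852
265.0656731351808 257.70890369003826 196.0701559600201
[{'xy': [264.3, 147.1], 'p': 0.6}, {'xy': [245.5, 205.6], 'p': 0.39}]
```

View pics/w6.png

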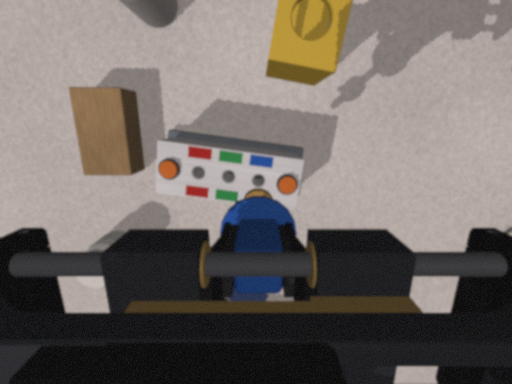

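The wrist view shows the blue bore at (258,181), green at (228,176) and red at (198,172). The rod's collar sits just under the blue flange at (258,195). I'll measure the bores and the collar.

```bash
cat > bores.py <<'E'
from meas import *
def bores(c,s):
    g=cv2.cvtColor(c['frame'],cv2.COLOR_RGB2GRAY); P=cloud(c,s)
    th=np.radians(9.7); u=np.array([np.cos(th),np.sin(th)]); ctr=np.array([.569,-.018]); out={}
    v_,u_=np.mgrid[:384,:512]; R,p=cam(c,s)
    d=np.stack([(u_-c['cx'])/c['fx'],(v_-c['cy'])/c['fy'],np.ones_like(u_,float)],-1)@R.T; X=p+d*((.085-p[2])/d[...,2])[...,None]
    for k,o in dict(near=-.078,blue=-.04,green=0,red=.04,far=.078).items():
        q=ctr+u*o; near=np.hypot(X[...,0]-q[0],X[...,1]-q[1])
        if k in('near','far'): continue
        m=(near<.012); w=np.clip(110-g.astype(float),0,None)*m; t=g[m]
        thr=(np.percentile(t,5)+np.percentile(t,90))/2; mm=m&(g<thr); out[k]=X[mm].mean(0)[:2] if mm.sum()>4 else None
        print(k,'bore',None if out[k] is None else out[k].round(4),'expected',q.round(4),'px',mm.sum(),'area-diam',None if out[k] is None else round(2e3*np.sqrt(mm.sum()*(s['tcp_pos'][2]+.143-.085)**2/c['fx']**2/np.pi),1))
    return out
def collar(c,s):
    t=s['tcp_pos']; P=cloud(c,s)
    for lo,hi in [(-.13,-.075),(-.062,-.045),(-.036,-.022)]:
        Q=box(P,t[:2],.035,t[2]+lo,t[2]+hi)
        if len(Q)<8: print('few',lo);continue
        L=(Q-t)@s['ee_rot']; print(lo,len(Q),'tool x/y range',L[:,:2].min(0).round(4),L[:,:2].max(0).round(4),'z',L[:,2].min().round(3),L[:,2].max().round(3))
if __name__=='__main__':
    import sys
    s=sense(); print(s['tcp_pos'].round(4),s['ee_rot'][:,2].round(4)); c=capture('wrist'); bores(c,s); collar(c,s)
    if len(sys.argv)>1: save(c,sys.argv[1])
E
python3 bores.py
```

```text
[ 0.5309 -0.0272  0.2863] [ 3.e-04 -3.e-04 -1.e+00]
blue bore [ 0.53  -0.024] expected [ 0.5296 -0.0247] px 147 area-diam 17.8
green bore [ 0.5704 -0.02  ] expected [ 0.569 -0.018] px 120 area-diam 16.1
red bore [ 0.6097 -0.0133] expected [ 0.6084 -0.0113] px 118 area-diam 15.9
-0.13 181 tool x/y range [ 0.0023 -0.0218] [0.0148 0.0125] z 0.092 0.105
few -0.062
-0.036 1433 tool x/y range [ 0.0007 -0.0266] [0.0268 0.0258] z 0.022 0.034
```

Emit:
{"api": "drive_tool", "payload": {"rows": [[0,0,0.5,-25,0,0,0],[0,0,0,-25,0,0,0],[0,0,0,-6,0,0,0],[0,0,0,0,0,0,0],[0,0,0,0,0,0,0]]}}

```text
time_s: 15.38
tcp_pos: [0.5316, -0.0264, 0.2311]
ee_rot: [[0.298, -0.955, 0.002], [-0.955, -0.298, -0.001], [0.001, -0.001, -1.0]]
wrist_force: [-0.8, -0.3, -1.8]
gripper_width: 0.299
gripper_force: 30.0
```

Run:
```python
from meas import *
s=sense(); print(s['tcp_pos'].round(4)); 
c=capture('scene'); f=cv2.cvtColor(c['frame'],cv2.COLOR_RGB2BGR)[110:250,180:340]; cv2.imwrite('pics/s7.png',cv2.resize(f,None,fx=5,fy=4.2,interpolation=cv2.INTER_CUBIC)[:600,:800])
c2=capture('wrist'); save(c2,'w7')
```

```text
[ 0.5316 -0.0264  0.2311]
```

View pics/s7.png

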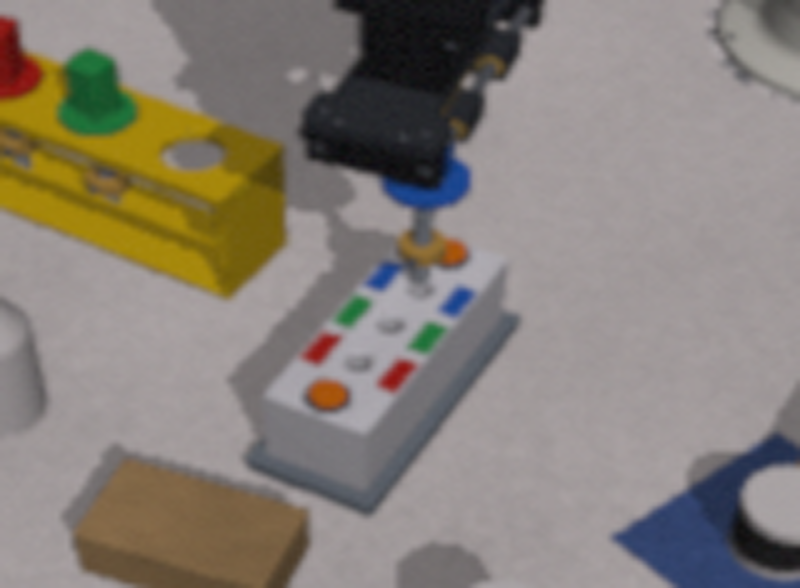

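The rod tip is at (415,277), right above the blue bore at (420,291). Descending with force checks.

Emit:
{"api": "drive_tool", "payload": {"rows": [[0,0,0,-5,0,0,0],[0,0,0,-5,0,0,0],[0,0,0,-5,0,0,0],[0,0,0,0,0,0,0]]}}

```text
time_s: 15.82
tcp_pos: [0.5302, -0.0257, 0.2141]
ee_rot: [[0.298, -0.955, -0.002], [-0.955, -0.298, -0.0], [-0.0, 0.002, -1.0]]
wrist_force: [-0.6, -0.8, -2.2]
gripper_width: 0.297
gripper_force: 30.0
```

Emit:
{"api": "drive_tool", "payload": {"rows": [[0,0,0,-3,0,0,0],[0,0,0,-3,0,0,0],[0,0,0,0,0,0,0]]}}

```text
time_s: 16.07
tcp_pos: [0.5306, -0.0256, 0.2087]
ee_rot: [[0.298, -0.955, -0.0], [-0.955, -0.298, -0.0], [0.0, 0.0, -1.0]]
wrist_force: [0.6, 0.5, -0.7]
gripper_width: 0.293
gripper_force: 30.0
```

Emit:
{"api": "drive_tool", "payload": {"rows": [[0,0,0,-7,0,0,0],[0,0,0,-7,0,0,0],[0,0,0,-7,0,0,0],[0,0,0,-6,0,0,0],[0,0,0,0,0,0,0]]}}

```text
time_s: 16.48
tcp_pos: [0.5306, -0.0257, 0.1811]
ee_rot: [[0.298, -0.955, -0.001], [-0.955, -0.298, -0.0], [0.0, 0.001, -1.0]]
wrist_force: [0.6, 0.0, -2.7]
gripper_width: 0.298
gripper_force: 30.0
```

Emit:
{"api": "drive_tool", "payload": {"rows": [[0,0,0,-3,0,0,0],[0,0,0,-3,0,0,0],[0,0,0,-2,0,0,0],[0,0,0,0,0,0,0]]}}

```text
time_s: 16.82
tcp_pos: [0.5309, -0.0257, 0.1741]
ee_rot: [[0.298, -0.955, 0.001], [-0.955, -0.298, -0.0], [0.0, -0.001, -1.0]]
wrist_force: [-0.1, -0.2, -2.3]
gripper_width: 0.294
gripper_force: 30.0
```

Emit:
{"api": "drive_tool", "payload": {"rows": [[0,0,0,-2,0,0,0],[0,0,0,0,0,0,0],[0,0,0,0,0,0,0]]}}

```text
time_s: 17.07
tcp_pos: [0.5311, -0.0258, 0.1737]
ee_rot: [[0.299, -0.954, 0.001], [-0.954, -0.299, -0.001], [0.001, -0.001, -1.0]]
wrist_force: [-2.1, 0.2, 6.7]
gripper_width: 0.294
gripper_force: 30.0
```

Emit:
{"api": "drive_tool", "payload": {"rows": [[0,0,0,-2,0,0,0],[0,0,0,0,0,0,0],[0,0,0,0,0,0,0]]}}

```text
time_s: 17.32
tcp_pos: [0.5314, -0.026, 0.1736]
ee_rot: [[0.299, -0.954, 0.002], [-0.954, -0.299, -0.001], [0.002, -0.002, -1.0]]
wrist_force: [-5.3, 0.7, 14.4]
gripper_width: 0.295
gripper_force: 30.0
```

Emit:
{"api": "drive_tool", "payload": {"rows": [[0,0,0,1,0,0,0],[0,0,0,0,0,0,0],[0,0,0,0,0,0,0],[0,0,0,0,0,0,0],[0,0,0,0,0,0,0]]}}

```text
time_s: 17.73
tcp_pos: [0.5312, -0.0259, 0.1737]
ee_rot: [[0.299, -0.954, 0.002], [-0.954, -0.299, -0.001], [0.002, -0.002, -1.0]]
wrist_force: [-3.3, -0.0, 11.1]
gripper_width: 0.297
gripper_force: 30.0
```

Emit:
{"api": "drive_tool", "payload": {"rows": [[0,0,0,0,0,0,0],[0,0,0,0,0,0,0],[0,0,0,0,0,0,0],[0,0,0,0,0,0,0],[0,0,0,0,0,0,0]]}}

```text
time_s: 18.15
tcp_pos: [0.5312, -0.0259, 0.1737]
ee_rot: [[0.299, -0.954, 0.002], [-0.954, -0.299, -0.001], [0.002, -0.002, -1.0]]
wrist_force: [-2.7, 0.7, 10.2]
gripper_width: 0.295
gripper_force: 30.0
```

Emit:
{"api": "drive_tool", "payload": {"rows": [[0,0,0,0,0,0,0],[0,0,0,0,0,0,0],[0,0,0,0,0,0,0],[0,0,0,0,0,0,0],[0,0,0,0,0,0,0]]}}

```text
time_s: 18.57
tcp_pos: [0.5312, -0.0259, 0.1737]
ee_rot: [[0.299, -0.954, 0.002], [-0.954, -0.299, -0.001], [0.002, -0.002, -1.0]]
wrist_force: [-3.2, 0.9, 10.2]
gripper_width: 0.305
gripper_force: 30.0
```

Emit:
{"api": "drive_tool", "payload": {"rows": [[0,0,0,0,0,0,0],[0,0,0,0,0,0,0],[0,0,0,0,0,0,0],[0,0,0,0,0,0,0],[0,0,0,0,0,0,0]]}}

```text
time_s: 18.98
tcp_pos: [0.5312, -0.0259, 0.1737]
ee_rot: [[0.299, -0.954, 0.002], [-0.954, -0.299, -0.001], [0.002, -0.002, -1.0]]
wrist_force: [-3.5, 0.9, 11.0]
gripper_width: 0.299
gripper_force: 30.0
```

Emit:
{"api": "drive_tool", "payload": {"rows": [[0,0,0,0,0,0,0],[0,0,0,0,0,0,0],[0,0,0,0,0,0,0],[0,0,0,0,0,0,0],[0,0,0,0,0,0,0]]}}

```text
time_s: 19.4
tcp_pos: [0.5312, -0.0259, 0.1737]
ee_rot: [[0.299, -0.954, 0.002], [-0.954, -0.299, -0.001], [0.002, -0.002, -1.0]]
wrist_force: [-3.9, -0.5, 11.3]
gripper_width: 0.293
gripper_force: 30.0
```

Emit:
{"api": "drive_tool", "payload": {"rows": [[0,0,0,0,0,0,0],[0,0,0,0,0,0,0],[0,0,0,0,0,0,0],[0,0,0,0,0,0,0],[0,0,0,0,0,0,0]]}}

```text
time_s: 19.82
tcp_pos: [0.5312, -0.0259, 0.1737]
ee_rot: [[0.299, -0.954, 0.002], [-0.954, -0.299, -0.001], [0.002, -0.002, -1.0]]
wrist_force: [-4.2, 1.0, 10.4]
gripper_width: 0.299
gripper_force: 30.0
```

Run:
```python
from meas import *
s=sense(); print(s['tcp_pos'].round(4),s['wrist_force'].round(1)); 
c=capture('scene'); f=cv2.cvtColor(c['frame'],cv2.COLOR_RGB2BGR)[130:230,200:320]; cv2.imwrite('pics/s8.png',cv2.resize(f,None,fx=6,fy=6,interpolation=cv2.INTER_CUBIC))
```

```text
[ 0.5312 -0.0259  0.1737] [-4.2  1.  10.4]
```

View pics/s8.png

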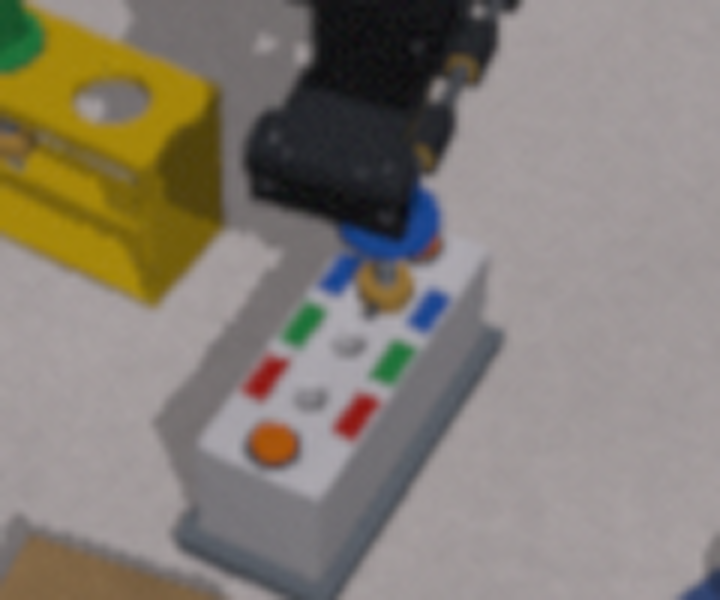

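The collar sits on the block's face with the rod bottomed. Lifting and returning it to its hole.

Emit:
{"api": "drive_tool", "payload": {"rows": [[0,0,0,8,0,0,0],[0,0,0,20,0,0,0],[0,0,0,30,0,0,0],[0,0,0,35,0,0,0],[0,0,0,25,0,0,0]]}}

```text
time_s: 20.28
tcp_pos: [0.5318, -0.0257, 0.2922]
ee_rot: [[0.298, -0.954, 0.004], [-0.954, -0.298, -0.0], [0.001, -0.004, -1.0]]
wrist_force: [0.9, 1.0, -2.3]
gripper_width: 0.295
gripper_force: 30.0
```

Emit:
{"api": "drive_tool", "payload": {"rows": [[0,0,-20,0,0,0,0],[0,0,-40,0,0,0,0],[0,0,-40,0,0,0,0],[0,0,-40,0,0,0,0],[0,0,-35,0,0,0,0]]}}

```text
time_s: 20.7
tcp_pos: [0.5308, -0.2026, 0.2893]
ee_rot: [[0.298, -0.955, 0.001], [-0.955, -0.298, -0.0], [0.0, -0.001, -1.0]]
wrist_force: [0.9, -0.0, -1.1]
gripper_width: 0.297
gripper_force: 30.0
```

Emit:
{"api": "drive_tool", "payload": {"rows": [[0,0,-12.5,0,0,0,0],[0,0,0,0,0,0,0],[0,0,0,0,0,0,0]]}}

```text
time_s: 20.95
tcp_pos: [0.5308, -0.2135, 0.2888]
ee_rot: [[0.297, -0.955, 0.0], [-0.955, -0.297, 0.001], [-0.0, -0.0, -1.0]]
wrist_force: [0.7, 0.5, -1.8]
gripper_width: 0.299
gripper_force: 30.0
```

Emit:
{"api": "drive_tool", "payload": {"rows": [[0,0,0,-25,0,0,0],[0,0,0,-25,0,0,0],[0,0,0,-25,0,0,0],[0,0,0,-25,0,0,0],[0,0,0,-20,0,0,0]]}}

```text
time_s: 21.37
tcp_pos: [0.5306, -0.2112, 0.1677]
ee_rot: [[0.3, -0.954, -0.0], [-0.954, -0.3, 0.001], [-0.001, 0.0, -1.0]]
wrist_force: [0.2, -0.3, -1.5]
gripper_width: 0.299
gripper_force: 30.0
```

Emit:
{"api": "drive_tool", "payload": {"rows": [[0,0,0,-10,0,0,0],[0,0,0,-7,0,0,0],[0,0,0,0,0,0,0],[0,0,0,0,0,0,0]]}}

```text
time_s: 21.7
tcp_pos: [0.5318, -0.2128, 0.1533]
ee_rot: [[0.299, -0.954, 0.002], [-0.954, -0.299, -0.001], [0.001, -0.002, -1.0]]
wrist_force: [0.2, -0.6, -0.5]
gripper_width: 0.301
gripper_force: 30.0
```

Emit:
{"api": "drive_tool", "payload": {"rows": [[0,0,0,-4,0,0,0],[0,0,0,0,0,0,0],[0,0,0,0,0,0,0]]}}

```text
time_s: 21.95
tcp_pos: [0.5313, -0.2132, 0.1491]
ee_rot: [[0.298, -0.955, 0.002], [-0.955, -0.298, -0.0], [0.001, -0.002, -1.0]]
wrist_force: [-0.1, -0.5, -1.8]
gripper_width: 0.297
gripper_force: 30.0
```

Emit:
{"api": "drive_tool", "payload": {"rows": [[60,0,0,0,0,0,0],[60,0,0,0,0,0,0],[60,0,0,0,0,0,0],[60,0,0,0,0,0,0],[60,0,0,0,0,0,0]]}}

```text
time_s: 22.37
tcp_pos: [0.5312, -0.2132, 0.1487]
ee_rot: [[0.298, -0.955, 0.001], [-0.955, -0.298, -0.0], [0.001, -0.001, -1.0]]
wrist_force: [-0.3, -0.7, -0.9]
gripper_width: 0.56
gripper_force: 0.0
```

Emit:
{"api": "drive_tool", "payload": {"rows": [[100,0,0,20,0,0,0],[100,0,0,40,0,0,0],[100,3,-20,26,0,0,-0.12],[100,3,-20,0,0,0,-0.12],[100,0,0,0,0,0,0]]}}

```text
time_s: 22.78
tcp_pos: [0.5384, -0.2556, 0.2368]
ee_rot: [[0.057, -0.998, 0.006], [-0.998, -0.057, -0.002], [0.003, -0.006, -1.0]]
wrist_force: [0.8, 0.6, -0.7]
gripper_width: 0.891
gripper_force: 0.0
```

```bash
python3 rods.py 9
python3 - <<'E'
from meas import *
c=capture('scene'); P=cloud(c); rect('blue',box(P,(.5306,-.2125),.04,.16,.18))
E
```

```text
[ 0.5384 -0.2556  0.2368] yaw -86.7 j6 13.0
wrist
blue 189 [ 534.7 -224.2] [26.1  6.3] 8.5 z 0.1691
green 1008 [ 541.4 -291.8] [26.  25.4] 3.5 z 0.1709
red 1387 [ 551.1 -370.1] [26.  26.4] 22.8 z 0.1709
top
blue few
green few
red few
blue 61 [ 532.6 -212.2] [27.9 25.2] 16.3 z 0.1676
```

Emit:
{"api": "drive_tool", "payload": {"rows": [[70,1,-18,0,0,0,0],[70,1,-17,-15,0,0,0],[70,0,0,-25,0,0,0],[60,0,0,-20,0,0,0],[60,0,0,0,0,0,0]]}}

```text
time_s: 23.35
tcp_pos: [0.5357, -0.2865, 0.1688]
ee_rot: [[0.063, -0.998, -0.01], [-0.998, -0.063, 0.004], [-0.005, 0.01, -1.0]]
wrist_force: [-0.3, 0.7, -2.0]
gripper_width: 0.706
gripper_force: 0.0
```

Emit:
{"api": "drive_tool", "payload": {"rows": [[60,0,0,-15,0,0,0],[60,0,0,-13,0,0,0],[50,0,0,0,0,0,0],[50,0,0,0,0,0,0]]}}

```text
time_s: 23.68
tcp_pos: [0.539, -0.2877, 0.1466]
ee_rot: [[0.064, -0.998, -0.0], [-0.998, -0.064, -0.001], [0.0, 0.0, -1.0]]
wrist_force: [-0.1, -1.0, 1.0]
gripper_width: 0.539
gripper_force: 0.0
```

Emit:
{"api": "drive_tool", "payload": {"rows": [[50,2,-3,2,0,0,0],[0,0,0,0,0,0,0],[0,0,0,0,0,0,0],[0,0,0,0,0,0,0],[0,0,0,0,0,0,0]]}}

```text
time_s: 24.1
tcp_pos: [0.5409, -0.2912, 0.149]
ee_rot: [[0.063, -0.998, 0.001], [-0.998, -0.063, -0.001], [0.001, -0.001, -1.0]]
wrist_force: [0.6, 0.4, 0.0]
gripper_width: 0.3
gripper_force: 30.0
```

Emit:
{"api": "drive_tool", "payload": {"rows": [[0,0,0,0,0,0,0],[0,0,0,0,0,0,0],[0,0,0,0,0,0,0]]}}

```text
time_s: 24.35
tcp_pos: [0.5409, -0.2913, 0.149]
ee_rot: [[0.063, -0.998, 0.001], [-0.998, -0.063, -0.001], [0.001, -0.001, -1.0]]
wrist_force: [-1.0, 0.3, 2.7]
gripper_width: 0.298
gripper_force: 30.0
```

Emit:
{"api": "drive_tool", "payload": {"rows": [[0,0,0,10,0,0,0],[0,0,0,30,0,0,0],[0,0,0,40,0,0,0],[0,0,0,40,0,0,0],[0,0,0,40,0,0,0]]}}

```text
time_s: 24.77
tcp_pos: [0.5405, -0.2909, 0.3099]
ee_rot: [[0.063, -0.998, -0.0], [-0.998, -0.063, 0.0], [-0.0, 0.0, -1.0]]
wrist_force: [0.7, -0.0, -1.4]
gripper_width: 0.294
gripper_force: 30.0
```

Emit:
{"api": "drive_tool", "payload": {"rows": [[0,0,0,22,0,0,0],[0,4,30,0,0,0,0],[0,4,40,0,0,0,0],[0,4,40,0,0,0,0],[0,4,40,0,0,0,0]]}}

```text
time_s: 25.18
tcp_pos: [0.5565, -0.1397, 0.3303]
ee_rot: [[0.061, -0.998, 0.0], [-0.998, -0.061, 0.0], [-0.0, -0.0, -1.0]]
wrist_force: [0.7, -0.6, -2.5]
gripper_width: 0.3
gripper_force: 30.0
```

Emit:
{"api": "drive_tool", "payload": {"rows": [[0,4,40,0,0,0,0],[0,4,40,-10,0,0,0],[0,5,40,-20,0,0,0],[0,0,2,-12,0,0,0],[0,0,0,0,0,0,0]]}}

```text
time_s: 25.6
tcp_pos: [0.5679, -0.0197, 0.2865]
ee_rot: [[0.066, -0.998, -0.006], [-0.998, -0.066, -0.0], [-0.0, 0.006, -1.0]]
wrist_force: [0.3, -1.0, -2.5]
gripper_width: 0.297
gripper_force: 30.0
```

```bash
python3 bores.py w10
```

```text
[ 0.5679 -0.0197  0.2865] [-6.3e-03 -1.0e-04 -1.0e+00]
blue bore [ 0.5311 -0.0273] expected [ 0.5296 -0.0247] px 106 area-diam 15.1
green bore [ 0.5696 -0.0171] expected [ 0.569 -0.018] px 161 area-diam 18.6
red bore [ 0.6099 -0.0135] expected [ 0.6084 -0.0113] px 117 area-diam 15.9
-0.13 226 tool x/y range [ 0.0008 -0.0229] [0.015  0.0133] z 0.098 0.111
few -0.062
-0.036 1454 tool x/y range [ 0.0003 -0.0271] [0.027  0.0254] z 0.022 0.033
```

Emit:
{"api": "drive_tool", "payload": {"rows": [[0,1,0.5,-25,0,0,0],[0,0,0,-25,0,0,0],[0,0,0,-6,0,0,0],[0,0,0,0,0,0,0],[0,0,0,0,0,0,0]]}}

```text
time_s: 26.07
tcp_pos: [0.5714, -0.0227, 0.2354]
ee_rot: [[0.062, -0.998, 0.003], [-0.998, -0.062, -0.001], [0.001, -0.003, -1.0]]
wrist_force: [0.3, 0.7, -1.8]
gripper_width: 0.301
gripper_force: 30.0
```

Emit:
{"api": "drive_tool", "payload": {"rows": [[0,0,0,0,0,0,0],[0,0,0,0,0,0,0]]}}

```text
time_s: 26.23
tcp_pos: [0.5716, -0.0219, 0.2359]
ee_rot: [[0.062, -0.998, 0.004], [-0.998, -0.062, -0.0], [0.0, -0.004, -1.0]]
wrist_force: [0.4, -0.4, -1.8]
gripper_width: 0.3
gripper_force: 30.0
```

Emit:
{"api": "drive_tool", "payload": {"rows": [[0,-1,3,-6,0,0,0],[0,0,0,0,0,0,0],[0,0,0,0,0,0,0],[0,0,0,0,0,0,0]]}}

```text
time_s: 26.57
tcp_pos: [0.5696, -0.0185, 0.228]
ee_rot: [[0.063, -0.998, 0.001], [-0.998, -0.063, -0.0], [0.001, -0.001, -1.0]]
wrist_force: [0.7, -0.6, -1.7]
gripper_width: 0.295
gripper_force: 30.0
```

Run:
```python
from meas import *
s=sense(); print(s['tcp_pos'].round(4)); 
c=capture('scene'); f=cv2.cvtColor(c['frame'],cv2.COLOR_RGB2BGR)[130:230,200:320]; cv2.imwrite('pics/s11.png',cv2.resize(f,None,fx=6,fy=6,interpolation=cv2.INTER_CUBIC))
```

```text
[ 0.5696 -0.0185  0.228 ]
```

View pics/s11.png

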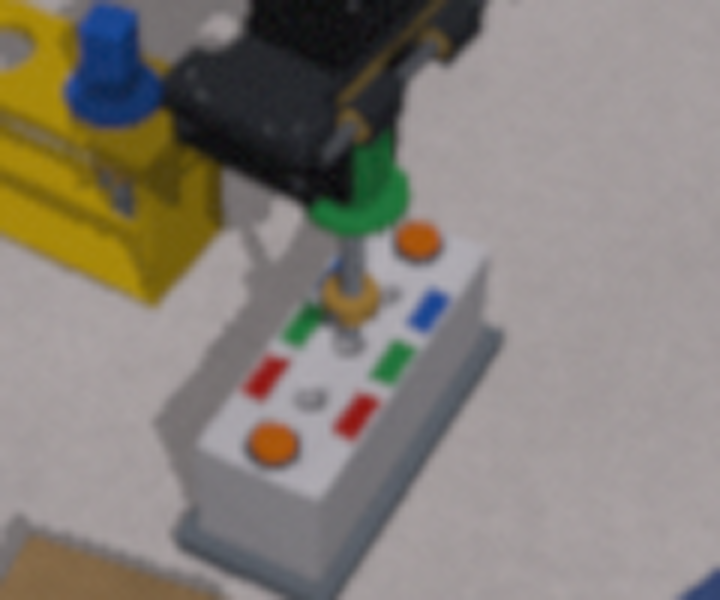

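The green tip at (350,327) is over the green bore at (347,345), and the blue rod hangs upright in the rack. Descending.

Emit:
{"api": "drive_tool", "payload": {"rows": [[0,0,0,-5,0,0,0],[0,0,0,-5,0,0,0],[0,0,0,-4,0,0,0],[0,0,0,0,0,0,0]]}}

```text
time_s: 26.95
tcp_pos: [0.5688, -0.0187, 0.2124]
ee_rot: [[0.063, -0.998, -0.002], [-0.998, -0.063, -0.001], [0.0, 0.002, -1.0]]
wrist_force: [-0.2, -0.1, -1.6]
gripper_width: 0.295
gripper_force: 30.0
```

Emit:
{"api": "drive_tool", "payload": {"rows": [[0,0,0,-3,0,0,0],[0,0,0,-3,0,0,0],[0,0,0,0,0,0,0]]}}

```text
time_s: 27.2
tcp_pos: [0.5693, -0.0186, 0.2071]
ee_rot: [[0.063, -0.998, -0.001], [-0.998, -0.063, -0.0], [0.0, 0.001, -1.0]]
wrist_force: [-1.3, -0.1, -1.3]
gripper_width: 0.292
gripper_force: 30.0
```

In the bore. Continuing to the bottom, expected TCP z about 0.1637.

Emit:
{"api": "drive_tool", "payload": {"rows": [[0,0,0,-7,0,0,0],[0,0,0,-7,0,0,0],[0,0,0,-7,0,0,0],[0,0,0,-7,0,0,0],[0,0,0,-7,0,0,0]]}}

```text
time_s: 27.62
tcp_pos: [0.5703, -0.0185, 0.1728]
ee_rot: [[0.063, -0.998, 0.003], [-0.998, -0.063, -0.0], [0.0, -0.003, -1.0]]
wrist_force: [0.1, 0.0, 1.5]
gripper_width: 0.295
gripper_force: 30.0
```

Emit:
{"api": "drive_tool", "payload": {"rows": [[0,0,0,-3,0,0,0],[0,0,0,-3,0,0,0],[0,0,0,-2,0,0,0],[0,0,0,0,0,0,0],[0,0,0,0,0,0,0]]}}

```text
time_s: 28.03
tcp_pos: [0.5691, -0.0187, 0.1645]
ee_rot: [[0.063, -0.998, -0.001], [-0.998, -0.063, -0.0], [0.0, 0.001, -1.0]]
wrist_force: [1.1, -0.5, -1.3]
gripper_width: 0.295
gripper_force: 30.0
```

Emit:
{"api": "drive_tool", "payload": {"rows": [[0,0,0,-2,0,0,0],[0,0,0,0,0,0,0],[0,0,0,0,0,0,0]]}}

```text
time_s: 28.28
tcp_pos: [0.5692, -0.0187, 0.1639]
ee_rot: [[0.063, -0.998, 0.0], [-0.998, -0.063, -0.001], [0.001, -0.0, -1.0]]
wrist_force: [-1.4, 0.3, 5.7]
gripper_width: 0.297
gripper_force: 30.0
```

Bottomed. One more millimetre, then hold.

Emit:
{"api": "drive_tool", "payload": {"rows": [[0,0,0,-1,0,0,0],[0,0,0,0,0,0,0],[0,0,0,0,0,0,0],[0,0,0,0,0,0,0],[0,0,0,0,0,0,0]]}}

```text
time_s: 28.7
tcp_pos: [0.5692, -0.0188, 0.1639]
ee_rot: [[0.063, -0.998, 0.001], [-0.998, -0.063, -0.001], [0.001, -0.001, -1.0]]
wrist_force: [-2.5, 1.6, 9.5]
gripper_width: 0.298
gripper_force: 30.0
```

Emit:
{"api": "drive_tool", "payload": {"rows": [[0,0,0,0,0,0,0],[0,0,0,0,0,0,0],[0,0,0,0,0,0,0],[0,0,0,0,0,0,0],[0,0,0,0,0,0,0]]}}

```text
time_s: 29.12
tcp_pos: [0.5692, -0.0188, 0.1639]
ee_rot: [[0.063, -0.998, 0.001], [-0.998, -0.063, -0.001], [0.001, -0.001, -1.0]]
wrist_force: [-1.9, 1.3, 10.2]
gripper_width: 0.301
gripper_force: 30.0
```

Emit:
{"api": "drive_tool", "payload": {"rows": [[0,0,0,0,0,0,0],[0,0,0,0,0,0,0],[0,0,0,0,0,0,0],[0,0,0,0,0,0,0],[0,0,0,0,0,0,0]]}}

```text
time_s: 29.53
tcp_pos: [0.5692, -0.0188, 0.1639]
ee_rot: [[0.063, -0.998, 0.001], [-0.998, -0.063, -0.001], [0.001, -0.001, -1.0]]
wrist_force: [-3.2, 0.9, 9.0]
gripper_width: 0.297
gripper_force: 30.0
```

Emit:
{"api": "drive_tool", "payload": {"rows": [[0,0,0,0,0,0,0],[0,0,0,0,0,0,0],[0,0,0,0,0,0,0],[0,0,0,0,0,0,0],[0,0,0,0,0,0,0]]}}

```text
time_s: 29.95
tcp_pos: [0.5692, -0.0188, 0.1639]
ee_rot: [[0.063, -0.998, 0.001], [-0.998, -0.063, -0.001], [0.001, -0.0, -1.0]]
wrist_force: [-2.4, 1.1, 9.3]
gripper_width: 0.296
gripper_force: 30.0
```

Emit:
{"api": "drive_tool", "payload": {"rows": [[0,0,0,0,0,0,0],[0,0,0,0,0,0,0],[0,0,0,0,0,0,0],[0,0,0,0,0,0,0],[0,0,0,0,0,0,0]]}}

```text
time_s: 30.37
tcp_pos: [0.5692, -0.0188, 0.1639]
ee_rot: [[0.063, -0.998, 0.001], [-0.998, -0.063, -0.001], [0.001, -0.001, -1.0]]
wrist_force: [-2.5, 1.6, 9.9]
gripper_width: 0.294
gripper_force: 30.0
```

Emit:
{"api": "drive_tool", "payload": {"rows": [[0,0,0,0,0,0,0],[0,0,0,0,0,0,0],[0,0,0,0,0,0,0],[0,0,0,0,0,0,0],[0,0,0,0,0,0,0]]}}

```text
time_s: 30.78
tcp_pos: [0.5692, -0.0188, 0.1638]
ee_rot: [[0.063, -0.998, 0.001], [-0.998, -0.063, -0.001], [0.001, -0.0, -1.0]]
wrist_force: [-2.4, 1.3, 9.7]
gripper_width: 0.298
gripper_force: 30.0
```

Emit:
{"api": "drive_tool", "payload": {"rows": [[0,0,0,8,0,0,0],[0,0,0,30,0,0,0],[0,0,0,40,0,0,0],[0,0,0,40,0,0,0],[0,0,0,40,0,0,0]]}}

```text
time_s: 31.2
tcp_pos: [0.5685, -0.0188, 0.3209]
ee_rot: [[0.062, -0.998, -0.002], [-0.998, -0.062, -0.001], [0.0, 0.002, -1.0]]
wrist_force: [0.8, -0.4, -2.1]
gripper_width: 0.299
gripper_force: 30.0
```

Emit:
{"api": "drive_tool", "payload": {"rows": [[0,0,0,10,0,0,0],[0,-4,-30,0,0,0,0],[0,-4,-40,0,0,0,0],[0,-4,-40,0,0,0,0],[0,-4,-40,0,0,0,0]]}}

```text
time_s: 31.62
tcp_pos: [0.5525, -0.1696, 0.329]
ee_rot: [[0.064, -0.998, -0.001], [-0.998, -0.064, 0.001], [-0.001, 0.001, -1.0]]
wrist_force: [1.2, -0.8, -1.7]
gripper_width: 0.297
gripper_force: 30.0
```

Emit:
{"api": "drive_tool", "payload": {"rows": [[0,-4,-40,0,0,0,0],[0,-4,-40,0,0,0,0],[0,-4,-38,0,0,0,0],[0,0,0,0,0,0,0],[0,0,0,0,0,0,0]]}}

```text
time_s: 32.03
tcp_pos: [0.5403, -0.2884, 0.3281]
ee_rot: [[0.059, -0.998, -0.003], [-0.998, -0.059, 0.001], [-0.001, 0.003, -1.0]]
wrist_force: [0.0, 0.6, -1.7]
gripper_width: 0.296
gripper_force: 30.0
```

Emit:
{"api": "drive_tool", "payload": {"rows": [[0,0.5,-2,-20,0,0,0],[0,0,0,-35,0,0,0],[0,0,0,-35,0,0,0],[0,0,0,-25,0,0,0],[0,0,0,0,0,0,0]]}}

```text
time_s: 32.45
tcp_pos: [0.5383, -0.2857, 0.2078]
ee_rot: [[0.063, -0.998, -0.013], [-0.998, -0.063, 0.006], [-0.007, 0.012, -1.0]]
wrist_force: [-1.7, 0.3, -3.2]
gripper_width: 0.298
gripper_force: 30.0
```

Emit:
{"api": "drive_tool", "payload": {"rows": [[0,0,0,-20,0,0,0],[0,0,0,-20,0,0,0],[0,0,0,-15,0,0,0],[0,0,0,0,0,0,0],[0,0,0,0,0,0,0]]}}

```text
time_s: 32.87
tcp_pos: [0.5427, -0.2882, 0.1609]
ee_rot: [[0.064, -0.998, 0.001], [-0.998, -0.064, -0.001], [0.001, -0.001, -1.0]]
wrist_force: [0.6, -0.1, -1.3]
gripper_width: 0.295
gripper_force: 30.0
```

Emit:
{"api": "drive_tool", "payload": {"rows": [[0,-1.5,-2,-6,0,0,0],[0,0,0,-5,0,0,0],[0,0,0,0,0,0,0],[0,0,0,0,0,0,0]]}}

```text
time_s: 33.2
tcp_pos: [0.5408, -0.2907, 0.1494]
ee_rot: [[0.063, -0.998, 0.001], [-0.998, -0.063, -0.001], [0.001, -0.001, -1.0]]
wrist_force: [-0.0, -0.0, -2.0]
gripper_width: 0.292
gripper_force: 30.0
```

Emit:
{"api": "drive_tool", "payload": {"rows": [[60,0,0,-0.5,0,0,0],[60,0,0,0,0,0,0],[60,0,0,0,0,0,0],[60,0,0,0,0,0,0],[60,0,0,0,0,0,0]]}}

```text
time_s: 33.62
tcp_pos: [0.5408, -0.2907, 0.1487]
ee_rot: [[0.063, -0.998, 0.001], [-0.998, -0.063, -0.001], [0.001, -0.001, -1.0]]
wrist_force: [0.0, -0.1, -0.8]
gripper_width: 0.564
gripper_force: 0.0
```

Emit:
{"api": "drive_tool", "payload": {"rows": [[70,0,0,20,0,0,0],[70,0,0,40,0,0,0],[70,3,-25,25,0,0,0.11],[70,3,-25,0,0,0,0.11],[70,3,-10,0,0,0,0.11]]}}

```text
time_s: 34.03
tcp_pos: [0.5507, -0.3531, 0.2364]
ee_rot: [[0.387, -0.922, 0.006], [-0.922, -0.387, -0.003], [0.005, -0.005, -1.0]]
wrist_force: [-1.0, 0.7, -0.9]
gripper_width: 0.7
gripper_force: 0.0
```

Emit:
{"api": "drive_tool", "payload": {"rows": [[70,0,0,0,0,0,0],[70,0,0,0,0,0,0],[70,0,0,0,0,0,0]]}}

```text
time_s: 34.28
tcp_pos: [0.5493, -0.3501, 0.2329]
ee_rot: [[0.381, -0.925, -0.0], [-0.925, -0.381, 0.001], [-0.001, 0.0, -1.0]]
wrist_force: [0.3, 0.4, -0.1]
gripper_width: 0.698
gripper_force: 0.0
```

```bash
python3 rods.py 12
python3 - <<'E'
from meas import *
c=capture('scene'); P=cloud(c); rect('blue',box(P,(.5306,-.2125),.04,.16,.18)); rect('green',box(P,(.5407,-.289),.04,.16,.18))
E
```

```text
[ 0.5493 -0.3501  0.2329] yaw -67.6 j6 41.0
wrist
blue few
green 394 [ 540.4 -285.2] [28.2 16.7] 22.9 z 0.1709
red 1005 [ 550.9 -370.7] [25.6 25.9] 22.2 z 0.1708
top
blue 144 [ 531.  -210.9] [25.8 26.1] 16.2 z 0.1698
green few
red few
blue 60 [ 533.8 -210.9] [28.4 26.6] 30.1 z 0.1678
green 59 [ 543.  -289.7] [27.8 24.5] 1.6 z 0.1681
```

Emit:
{"api": "drive_tool", "payload": {"rows": [[65,1.5,-10,-5,0,0,0],[60,0,-9,-15,0,0,0],[60,0,0,-20,0,0,0],[60,0,0,0,0,0,0],[60,0,0,0,0,0,0]]}}

```text
time_s: 34.85
tcp_pos: [0.5505, -0.3697, 0.192]
ee_rot: [[0.383, -0.924, -0.002], [-0.924, -0.383, 0.001], [-0.002, 0.002, -1.0]]
wrist_force: [-0.2, 0.0, 0.4]
gripper_width: 0.598
gripper_force: 0.0
```

Emit:
{"api": "drive_tool", "payload": {"rows": [[60,0,0,-20,0,0,0],[60,0,0,-20,0,0,0],[60,0,0,-4,0,0,0],[50,0,0,0,0,0,0],[50,0,0,0,0,0,0]]}}

```text
time_s: 35.27
tcp_pos: [0.5519, -0.3701, 0.1509]
ee_rot: [[0.383, -0.924, 0.002], [-0.924, -0.383, -0.002], [0.002, -0.002, -1.0]]
wrist_force: [-0.2, -0.4, 0.5]
gripper_width: 0.534
gripper_force: 0.0
```

Emit:
{"api": "drive_tool", "payload": {"rows": [[50,-0.5,0.5,-2,0,0,0],[0,0,0,0,0,0,0],[0,0,0,0,0,0,0],[0,0,0,0,0,0,0],[0,0,0,0,0,0,0]]}}

```text
time_s: 35.68
tcp_pos: [0.5507, -0.3693, 0.148]
ee_rot: [[0.383, -0.924, 0.001], [-0.924, -0.383, -0.0], [0.001, -0.001, -1.0]]
wrist_force: [-0.4, -0.3, 0.6]
gripper_width: 0.296
gripper_force: 30.0
```

Emit:
{"api": "drive_tool", "payload": {"rows": [[0,0,0,0,0,0,0],[0,0,0,0,0,0,0],[0,0,0,0,0,0,0]]}}

```text
time_s: 35.93
tcp_pos: [0.5507, -0.3692, 0.148]
ee_rot: [[0.383, -0.924, 0.001], [-0.924, -0.383, -0.0], [0.001, -0.001, -1.0]]
wrist_force: [-1.3, 0.6, 3.1]
gripper_width: 0.297
gripper_force: 30.0
```

Emit:
{"api": "drive_tool", "payload": {"rows": [[0,0,0,10,0,0,0],[0,0,0,30,0,0,0],[0,0,0,40,0,0,0],[0,0,0,40,0,0,0],[0,0,0,40,0,0,0]]}}

```text
time_s: 36.35
tcp_pos: [0.5501, -0.3688, 0.3088]
ee_rot: [[0.383, -0.924, -0.0], [-0.924, -0.383, 0.001], [-0.001, -0.0, -1.0]]
wrist_force: [1.4, -0.7, -1.1]
gripper_width: 0.298
gripper_force: 30.0
```

Emit:
{"api": "drive_tool", "payload": {"rows": [[0,0,0,22,0,0,0],[0,6,30,0,0,0,0],[0,6,40,0,0,0,0],[0,6,40,0,0,0,0],[0,7,40,0,0,0,0]]}}

```text
time_s: 36.77
tcp_pos: [0.5751, -0.2177, 0.3292]
ee_rot: [[0.381, -0.924, 0.0], [-0.924, -0.381, 0.001], [-0.001, -0.0, -1.0]]
wrist_force: [0.1, -0.1, -1.8]
gripper_width: 0.293
gripper_force: 30.0
```

Emit:
{"api": "drive_tool", "payload": {"rows": [[0,7,40,0,0,0,0],[0,7,40,0,0,0,0],[0,7,40,0,0,0,0],[0,7,40,-10,0,0,0],[0,5,35,-20,0,0,0]]}}

```text
time_s: 37.18
tcp_pos: [0.6099, -0.0217, 0.302]
ee_rot: [[0.384, -0.923, 0.007], [-0.923, -0.384, 0.001], [0.002, -0.007, -1.0]]
wrist_force: [0.5, 0.2, -1.8]
gripper_width: 0.299
gripper_force: 30.0
```

Emit:
{"api": "drive_tool", "payload": {"rows": [[0,0,12,-12,0,0,0],[0,0,0,0,0,0,0],[0,0,0,0,0,0,0],[0,0,0,0,0,0,0]]}}

```text
time_s: 37.52
tcp_pos: [0.6089, -0.0129, 0.2882]
ee_rot: [[0.382, -0.924, 0.002], [-0.924, -0.382, -0.0], [0.001, -0.002, -1.0]]
wrist_force: [0.4, -0.8, -1.2]
gripper_width: 0.298
gripper_force: 30.0
```

```bash
python3 bores.py w13
```

```text
[ 0.6089 -0.0129  0.2882] [ 1.8e-03 -5.0e-04 -1.0e+00]
blue bore [ 0.5314 -0.0267] expected [ 0.5296 -0.0247] px 101 area-diam 14.8
green bore [ 0.5707 -0.0201] expected [ 0.569 -0.018] px 109 area-diam 15.4
red bore [ 0.6086 -0.0108] expected [ 0.6084 -0.0113] px 151 area-diam 18.1
-0.13 181 tool x/y range [ 0.0029 -0.0218] [0.0159 0.0127] z 0.091 0.104
few -0.062
-0.036 1454 tool x/y range [ 0.0004 -0.0271] [0.028  0.0268] z 0.022 0.033
```

Emit:
{"api": "drive_tool", "payload": {"rows": [[0,0,1.5,-25,0,0,0],[0,0,0,-25,0,0,0],[0,0,0,-8,0,0,0],[0,0,0,0,0,0,0],[0,0,0,0,0,0,0]]}}

```text
time_s: 37.98
tcp_pos: [0.6093, -0.0117, 0.2306]
ee_rot: [[0.382, -0.924, 0.002], [-0.924, -0.382, -0.001], [0.002, -0.002, -1.0]]
wrist_force: [0.2, 0.3, -1.3]
gripper_width: 0.3
gripper_force: 30.0
```

Emit:
{"api": "drive_tool", "payload": {"rows": [[0,0,0,0,0,0,0],[0,0,0,0,0,0,0]]}}

```text
time_s: 38.15
tcp_pos: [0.6096, -0.011, 0.2315]
ee_rot: [[0.383, -0.924, 0.005], [-0.924, -0.383, 0.0], [0.002, -0.004, -1.0]]
wrist_force: [-0.1, 0.1, -1.7]
gripper_width: 0.293
gripper_force: 30.0
```

Run:
```python
from meas import *
s=sense(); print(s['tcp_pos'].round(4)); 
c=capture('scene'); f=cv2.cvtColor(c['frame'],cv2.COLOR_RGB2BGR)[130:230,200:320]; cv2.imwrite('pics/s14.png',cv2.resize(f,None,fx=6,fy=6,interpolation=cv2.INTER_CUBIC))
```

```text
[ 0.6096 -0.011   0.2315]
```

View pics/s14.png

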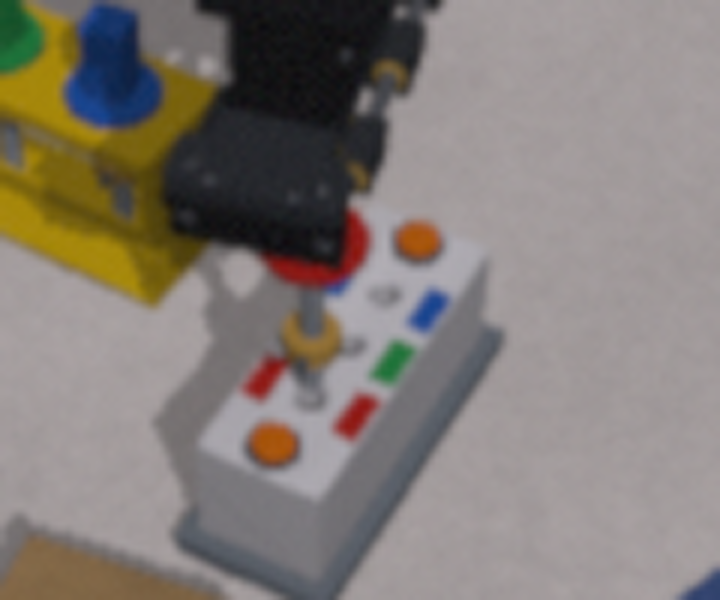

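The red tip at (313,388) is over the red bore at (311,399). Descending.

Emit:
{"api": "drive_tool", "payload": {"rows": [[0,-0.5,0,-5,0,0,0],[0,0,0,-5,0,0,0],[0,0,0,-5,0,0,0],[0,0,0,0,0,0,0]]}}

```text
time_s: 38.53
tcp_pos: [0.6075, -0.0108, 0.2128]
ee_rot: [[0.383, -0.924, -0.001], [-0.924, -0.383, -0.0], [-0.0, 0.001, -1.0]]
wrist_force: [-0.3, -0.6, -2.1]
gripper_width: 0.301
gripper_force: 30.0
```

Emit:
{"api": "drive_tool", "payload": {"rows": [[0,0,0,-3,0,0,0],[0,0,0,-3,0,0,0],[0,0,0,-3,0,0,0],[0,0,0,0,0,0,0]]}}

```text
time_s: 38.87
tcp_pos: [0.6077, -0.0108, 0.2045]
ee_rot: [[0.383, -0.924, -0.001], [-0.924, -0.383, -0.0], [-0.0, 0.001, -1.0]]
wrist_force: [-0.4, -0.1, -1.2]
gripper_width: 0.298
gripper_force: 30.0
```

Emit:
{"api": "drive_tool", "payload": {"rows": [[0,0.5,0,-8,0,0,0],[0,0,0,-8,0,0,0],[0,0,0,-8,0,0,0],[0,0,0,-8,0,0,0],[0,0,0,-8,0,0,0]]}}

```text
time_s: 39.28
tcp_pos: [0.6091, -0.0107, 0.1652]
ee_rot: [[0.383, -0.924, 0.002], [-0.924, -0.383, -0.0], [0.001, -0.002, -1.0]]
wrist_force: [0.6, 0.3, 2.5]
gripper_width: 0.298
gripper_force: 30.0
```

Emit:
{"api": "drive_tool", "payload": {"rows": [[0,0,0,-4,0,0,0],[0,0,0,-4,0,0,0],[0,0,0,-2,0,0,0],[0,0,0,0,0,0,0],[0,0,0,0,0,0,0]]}}

```text
time_s: 39.7
tcp_pos: [0.608, -0.0109, 0.1548]
ee_rot: [[0.383, -0.924, -0.001], [-0.924, -0.383, -0.0], [-0.0, 0.001, -1.0]]
wrist_force: [-0.0, -0.2, -0.3]
gripper_width: 0.297
gripper_force: 30.0
```

Emit:
{"api": "drive_tool", "payload": {"rows": [[0,0,0,-2,0,0,0],[0,0,0,0,0,0,0],[0,0,0,0,0,0,0]]}}

```text
time_s: 39.95
tcp_pos: [0.6079, -0.0109, 0.1531]
ee_rot: [[0.383, -0.924, -0.001], [-0.924, -0.383, -0.0], [-0.0, 0.001, -1.0]]
wrist_force: [-0.8, 0.1, -0.2]
gripper_width: 0.297
gripper_force: 30.0
```

Emit:
{"api": "drive_tool", "payload": {"rows": [[0,0,0,-1,0,0,0],[0,0,0,-1,0,0,0],[0,0,0,0,0,0,0],[0,0,0,0,0,0,0]]}}

```text
time_s: 40.28
tcp_pos: [0.6081, -0.011, 0.1529]
ee_rot: [[0.383, -0.924, 0.0], [-0.924, -0.383, -0.001], [0.001, 0.0, -1.0]]
wrist_force: [-2.9, 0.8, 7.2]
gripper_width: 0.294
gripper_force: 30.0
```

Bottomed at 0.1529. Press 1 mm, hold, then carry it back.

Emit:
{"api": "drive_tool", "payload": {"rows": [[0,0,0,-0.8,0,0,0],[0,0,0,0,0,0,0],[0,0,0,0,0,0,0],[0,0,0,0,0,0,0],[0,0,0,0,0,0,0]]}}

```text
time_s: 40.7
tcp_pos: [0.6081, -0.011, 0.1528]
ee_rot: [[0.383, -0.924, 0.0], [-0.924, -0.383, -0.001], [0.001, -0.0, -1.0]]
wrist_force: [-4.8, 1.5, 8.8]
gripper_width: 0.294
gripper_force: 30.0
```

Emit:
{"api": "drive_tool", "payload": {"rows": [[0,0,0,0,0,0,0],[0,0,0,0,0,0,0],[0,0,0,0,0,0,0],[0,0,0,0,0,0,0],[0,0,0,0,0,0,0]]}}

```text
time_s: 41.12
tcp_pos: [0.6081, -0.011, 0.1528]
ee_rot: [[0.383, -0.924, 0.0], [-0.924, -0.383, -0.001], [0.001, -0.0, -1.0]]
wrist_force: [-4.5, 1.3, 8.9]
gripper_width: 0.294
gripper_force: 30.0
```

Emit:
{"api": "drive_tool", "payload": {"rows": [[0,0,0,0,0,0,0],[0,0,0,0,0,0,0],[0,0,0,0,0,0,0],[0,0,0,0,0,0,0],[0,0,0,0,0,0,0]]}}

```text
time_s: 41.53
tcp_pos: [0.6081, -0.011, 0.1529]
ee_rot: [[0.383, -0.924, 0.0], [-0.924, -0.383, -0.001], [0.001, -0.0, -1.0]]
wrist_force: [-3.3, 0.5, 9.8]
gripper_width: 0.294
gripper_force: 30.0
```

Emit:
{"api": "drive_tool", "payload": {"rows": [[0,0,0,0,0,0,0],[0,0,0,0,0,0,0],[0,0,0,0,0,0,0],[0,0,0,0,0,0,0],[0,0,0,0,0,0,0]]}}

```text
time_s: 41.95
tcp_pos: [0.6081, -0.011, 0.1528]
ee_rot: [[0.383, -0.924, 0.0], [-0.924, -0.383, -0.001], [0.001, -0.0, -1.0]]
wrist_force: [-4.3, 1.1, 9.8]
gripper_width: 0.294
gripper_force: 30.0
```

Emit:
{"api": "drive_tool", "payload": {"rows": [[0,0,0,0,0,0,0],[0,0,0,0,0,0,0],[0,0,0,0,0,0,0],[0,0,0,0,0,0,0],[0,0,0,0,0,0,0]]}}

```text
time_s: 42.37
tcp_pos: [0.6081, -0.011, 0.1528]
ee_rot: [[0.383, -0.924, 0.0], [-0.924, -0.383, -0.001], [0.001, -0.0, -1.0]]
wrist_force: [-5.0, 1.5, 9.9]
gripper_width: 0.293
gripper_force: 30.0
```

Emit:
{"api": "drive_tool", "payload": {"rows": [[0,0,0,0,0,0,0],[0,0,0,0,0,0,0],[0,0,0,0,0,0,0],[0,0,0,0,0,0,0],[0,0,0,0,0,0,0]]}}

```text
time_s: 42.78
tcp_pos: [0.6081, -0.011, 0.1528]
ee_rot: [[0.383, -0.924, 0.0], [-0.924, -0.383, -0.001], [0.001, 0.0, -1.0]]
wrist_force: [-3.8, 0.7, 9.7]
gripper_width: 0.295
gripper_force: 30.0
```

Emit:
{"api": "drive_tool", "payload": {"rows": [[0,0,0,10,0,0,0],[0,0,0,30,0,0,0],[0,0,0,40,0,0,0],[0,0,0,40,0,0,0],[0,0,0,40,0,0,0]]}}

```text
time_s: 43.2
tcp_pos: [0.6083, -0.0109, 0.3122]
ee_rot: [[0.383, -0.924, 0.0], [-0.924, -0.383, -0.0], [0.0, -0.0, -1.0]]
wrist_force: [1.2, 0.6, -1.8]
gripper_width: 0.297
gripper_force: 30.0
```

Emit:
{"api": "drive_tool", "payload": {"rows": [[0,0,0,18,0,0,0],[0,-5,-30,0,0,0,0],[0,-6,-40,0,0,0,0],[0,-6,-40,0,0,0,0],[0,-7,-40,0,0,0,0]]}}

```text
time_s: 43.62
tcp_pos: [0.5842, -0.1618, 0.3286]
ee_rot: [[0.384, -0.923, 0.001], [-0.923, -0.384, 0.0], [0.0, -0.001, -1.0]]
wrist_force: [0.8, -0.6, -1.3]
gripper_width: 0.296
gripper_force: 30.0
```

Emit:
{"api": "drive_tool", "payload": {"rows": [[0,-7,-40,0,0,0,0],[0,-7,-40,0,0,0,0],[0,-7,-40,0,0,0,0],[0,-7,-40,0,0,0,0],[0,-5,-35,0,0,0,0]]}}

```text
time_s: 44.03
tcp_pos: [0.5506, -0.3581, 0.3284]
ee_rot: [[0.382, -0.924, 0.001], [-0.924, -0.382, 0.0], [0.0, -0.001, -1.0]]
wrist_force: [0.9, 0.3, -1.7]
gripper_width: 0.294
gripper_force: 30.0
```

Emit:
{"api": "drive_tool", "payload": {"rows": [[0,0,-12,0,0,0,0],[0,0,0,0,0,0,0],[0,0,0,0,0,0,0],[0,0,0,0,0,0,0]]}}

```text
time_s: 44.37
tcp_pos: [0.5518, -0.3669, 0.3284]
ee_rot: [[0.383, -0.924, 0.001], [-0.924, -0.383, 0.001], [-0.0, -0.001, -1.0]]
wrist_force: [-0.3, 0.5, -1.6]
gripper_width: 0.296
gripper_force: 30.0
```

Emit:
{"api": "drive_tool", "payload": {"rows": [[0,-0.5,-1.5,-20,0,0,0],[0,0,0,-35,0,0,0],[0,0,0,-35,0,0,0],[0,0,0,-25,0,0,0],[0,0,0,0,0,0,0]]}}

```text
time_s: 44.78
tcp_pos: [0.5485, -0.3656, 0.207]
ee_rot: [[0.384, -0.923, -0.01], [-0.923, -0.384, 0.007], [-0.01, 0.007, -1.0]]
wrist_force: [-1.0, 0.8, -3.6]
gripper_width: 0.299
gripper_force: 30.0
```

Emit:
{"api": "drive_tool", "payload": {"rows": [[0,0,0,-20,0,0,0],[0,0,0,-20,0,0,0],[0,0,0,-12,0,0,0],[0,0,0,0,0,0,0],[0,0,0,0,0,0,0]]}}

```text
time_s: 45.2
tcp_pos: [0.5518, -0.369, 0.1627]
ee_rot: [[0.384, -0.923, 0.001], [-0.923, -0.384, -0.001], [0.001, -0.001, -1.0]]
wrist_force: [-0.2, 0.0, -2.5]
gripper_width: 0.296
gripper_force: 30.0
```

Emit:
{"api": "drive_tool", "payload": {"rows": [[0,-1,0,-7,0,0,0],[0,0,0,-6,0,0,0],[0,0,0,0,0,0,0],[0,0,0,0,0,0,0]]}}

```text
time_s: 45.53
tcp_pos: [0.5501, -0.3693, 0.1488]
ee_rot: [[0.383, -0.924, 0.001], [-0.924, -0.383, -0.0], [0.0, -0.001, -1.0]]
wrist_force: [0.5, -0.4, -2.1]
gripper_width: 0.297
gripper_force: 30.0
```

Emit:
{"api": "drive_tool", "payload": {"rows": [[0,0,0,-1,0,0,0],[60,0,0,0,0,0,0],[60,0,0,0,0,0,0],[60,0,0,0,0,0,0],[60,0,0,0,0,0,0]]}}

```text
time_s: 45.95
tcp_pos: [0.5503, -0.3694, 0.1481]
ee_rot: [[0.383, -0.924, 0.002], [-0.924, -0.383, -0.0], [0.001, -0.001, -1.0]]
wrist_force: [-0.1, 0.0, -0.0]
gripper_width: 0.516
gripper_force: 0.0
```

Emit:
{"api": "drive_tool", "payload": {"rows": [[60,0,0,0,0,0,0],[70,0,0,20,0,0,0],[70,0,0,40,0,0,0],[70,0,0,40,0,0,0],[70,-10,20,10,0,0,0]]}}

```text
time_s: 46.37
tcp_pos: [0.5435, -0.3531, 0.2648]
ee_rot: [[0.382, -0.924, 0.012], [-0.924, -0.382, -0.008], [0.012, -0.008, -1.0]]
wrist_force: [0.7, -0.3, 1.1]
gripper_width: 0.692
gripper_force: 0.0
```

Emit:
{"api": "drive_tool", "payload": {"rows": [[70,-35,20,0,0,0,0],[70,-35,20,0,0,0,0],[70,-35,20,0,0,0,0],[70,-10,0,0,0,0,0],[70,0,0,0,0,0,0]]}}

```text
time_s: 46.78
tcp_pos: [0.4226, -0.2885, 0.2588]
ee_rot: [[0.383, -0.924, 0.002], [-0.924, -0.383, -0.0], [0.001, -0.002, -1.0]]
wrist_force: [-0.1, 0.7, -0.2]
gripper_width: 0.7
gripper_force: 0.0
```

```bash
python3 rods.py 15
python3 - <<'E'
from meas import *
c=capture('top'); P=cloud(c); mallet(P,(.48,.25),.13); rect('mat',box(P,(.528,.255),.12,-.01,.004))
rect('near',box(P,(.492,-.031),.014,.088,.115)); rect('far',box(P,(.646,-.0045),.014,.088,.115))
c=capture('scene'); P=cloud(c); save(c,'s15'); mallet(P,(.48,.25),.13)
f=cv2.cvtColor(c['frame'],cv2.COLOR_RGB2BGR)[90:290,130:400]; cv2.imwrite('pics/s15.png',cv2.resize(f,None,fx=2.9,fy=2.9,interpolation=cv2.INTER_CUBIC))
for k,q in dict(blue=(.53,-.21),green=(.542,-.29),red=(.552,-.365)).items(): rect(k,box(P,q,.04,.16,.18))
E
```

```text
[ 0.4226 -0.2885  0.2588] yaw -67.5 j6 39.0
wrist
blue 278 [ 534.  -222.2] [25.4  8.3] 15.9 z 0.17
green 950 [ 541.  -291.1] [25.7 26.2] 4.2 z 0.1707
red 1248 [ 550.5 -370.8] [26.1 26.5] 21.9 z 0.1708
top
blue 81 [ 538.1 -212.3] [30.5 17.8] 73.1 z 0.17
green 146 [ 540.7 -289. ] [24.2 27.8] 2.3 z 0.1704
red 147 [ 550.2 -367.4] [26.1 26.6] 23.1 z 0.1696
head 505 [512.8 296.1] [57.8 59.1] 1.1 z 0.0558
handle [1.00000e+00 1.60000e-02 4.20648e+02 2.88975e+02] deg 0.9 521 [0.355 0.266 0.036] [0.54  0.304 0.047] medz 0.0423
mat 5937 [528.1 255.2] [238.5 238.7] 3.1 z 0.0001
near 88 [491.8 -31.1] [23.4 23.6] 1.4 z 0.0922
far 86 [645.2  -3.8] [24.3 21.5] 1.5 z 0.092
head 296 [515.4 295. ] [56.9 58.6] 42.2 z 0.0537
handle [9.98000e-01 6.80000e-02 4.28953e+02 2.89967e+02] deg 3.9 267 [0.358 0.266 0.036] [0.546 0.324 0.047] medz 0.0409
blue 62 [ 532.5 -211.6] [27.5 26.1] 26.2 z 0.1679
green 60 [ 544.5 -289. ] [27.5 26.9] 87.4 z 0.1681
red 53 [ 553.4 -369.1] [28.8 24.2] 19.9 z 0.1679
```

View pics/s15.png

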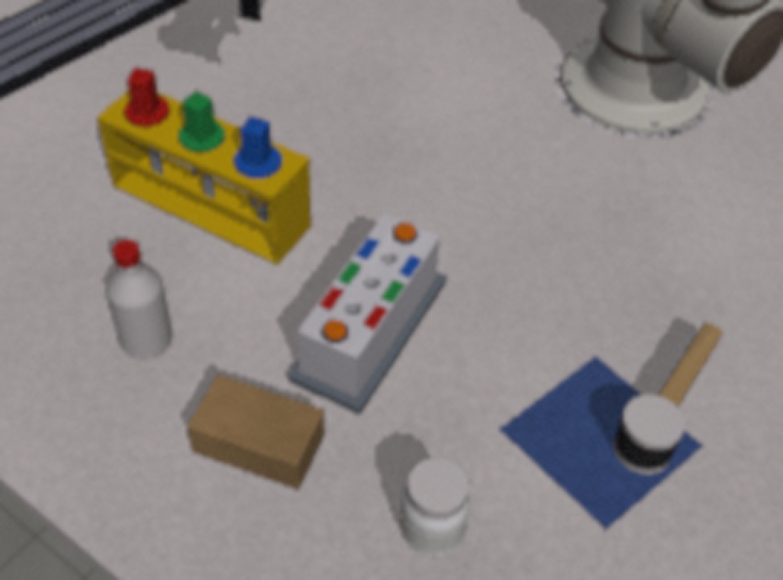

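The rods hang at (147,95), (200,120) and (257,147), and both pins are down. The mallet was knocked aside to (648,430), but it still stands on its head on the mat. It is 44 mm from the mat's centre, inside the 65 mm allowed, and the arm is clear, so I'm handing in.

```bash
python3 -c "
from station import finish_job
print(finish_job())"
```

```text
the job is handed in; nothing more can be done
None
```

I've handed the job in, but no verdict came back: both pins measured home, all three rods were bottomed in order and rehung, and the mallet stands on the mat, 44 mm off centre after being knocked aside (65 mm allowed).

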